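# Ready the dough sheeter for the next pass

## Task

Get the dough sheeter ready for its next, thinner pass: fit the loose crank handle into its drive socket, fully home up to the collar, and set the sprung thickness dial so that its red dot stands at the pointer with the dial dropped right home in that notch (pull the dial straight out against its spring until it is free, turn it, let it snap in). Be gentle with the mechanism: do not jam the crank in, wrench the dial round while its pin is still in a notch, or haul it against its end stop; let go of everything when done, and leave the other things on the counter where they are.

Things in the scene. Friction and masses are not known exactly. Their poses are not given: they have to be found in the camera images.
- sheeter: Bolted-down hand-cranked dough sheeter, 172 mm deep, 136 mm tall, 206 mm between the outer faces of its chrome cheeks (y = -103, +103 mm), red panels. Origin: centre of its underside. z up; y along the rollers, from the crank side (-y, robot's right) to the dial side (+y, left); x away from the robot at yaw 0 (it stands turned by up to 0.25 rad).
- dial_grip (a point): Middle of the dial's grip, on its axis (along the sheeter's y, 100 mm up, on the +y cheek). Outward from the cheek, dial home: fixed sleeve 54 mm across (0-12 mm), black skirt 50 mm across with ten dots (13-19 mm), round black grip 38 mm across (19-51 mm; this point at 35 mm). Moves out with the dial. The grip can be pinched at any angle about its axis.
- dial (a joint): Dial angle (rad), 0 = red dot at the pointer, the wanted setting. Positive: the dial's top is turned away from the robot (right-hand turn about the sheeter's +y); it must come back towards the robot. A notch every 0.628 rad (0, 0.628, 1.257..). Starts at 0.5 to 1.4, in a notch or left on the flat between two. The pin falls in within about 0.12 rad of a notch's middle.
- dial_pull (a joint): How far the dial stands out from home (m), along the sheeter's +y: 0 = right home in a notch; about 0.0045 = pin resting on the flats between two notches; from 0.0055 up it turns freely; 0.0095 = end stop. The spring pushes it home with 8 N at 0, about 16 N at the end stop, and can make a pinching grip creep while the dial is held out and turned.
- red_dot (a point): The red dot on the rim of the dial's skirt, 25 mm from the axis; the other nine dots are smaller and white.
- pointer (a point): Tip of the fixed yellow pointer on the sleeve, straight above the dial's axis.
- index_pin: Steel pin of 4 mm on the back of the dial, 15.5 mm from its axis, and the end-stop ring on the same spindle; moves with the dial. Origin on the dial's axis, at the cheek when home.
- index_plate: Fixed ring of ten steel lands behind the dial, with notches 5.5 mm deep between them. Origin on the dial's axis, at the outer face of the +y cheek.
- socket (a point): Centre of the mouth of the square drive socket in the outer face of the -y cheek, 97 mm above the counter: an 11.5 x 11.5 mm hole, sides level and upright, 42 mm deep, running in along the sheeter's +y, with a 1.5 mm chamfer and a dark square plate, flush, round it.
- crank: Loose steel crank, 0.18-0.29 kg, lying flat. Origin: on the counter under the middle of the grip bar. The shaft runs along its y, 14 mm up: grip bar 12 x 12 mm (y -35 to 41 mm), stop collar 28 mm across (41-47), shank 10 x 10 mm (47-87). From the hub (y -35 to -51) an arm 18 mm tall runs 72 mm to +x; dark wooden handle 28 mm across from there (y -52 to -122).
- crank_grip (a point): Middle of the crank's grip bar, on the shaft's axis. The crank fits the socket lying as it is, its arm level and pointing away from the robot; no need to turn it over.
- crank_tip (a point): Centre of the tapered end of the crank's shank. Fully home it lies 40 mm inside the socket's mouth, the collar against the cheek.
- cutter_head: loose cutter head of the sheeter, a 200 x 62 x 52 mm steel frame with ribbed rollers, lying behind the sheeter; not needed now; origin at its underside
- scraper: loose dough scraper, 150 x 110 mm steel blade with a wooden grip, lying flat, right of the sheeter; origin at its underside
- brush: loose flour brush, 220 mm long, lying flat, left in front of the sheeter; origin at its underside
- shaker: loose aluminium flour shaker, 68 mm across, 100 mm tall, left behind the sheeter; origin at its underside
- wine: loose green wine bottle, 82 mm across, 290 mm tall, back left; origin at its underside
- bowl: loose steel bowl, 180 mm across, 75 mm tall, left side; origin at its underside
- jar: loose glass jar with wooden cap, 90 mm across, 120 mm tall, right side; origin at its underside
- flute: loose tall stemmed glass, 64 mm foot, 200 mm tall, back right; origin at its underside
Mind the look-alikes: they are no part of the job. Leave any blue or orange look-alike of the crank alone.

How it is judged:
At the end, for the whole second after the job is handed in: The dial is at the red dot (within 0.09 rad) and home in its notch (standing out less than 1.5 mm); the crank's tip is at least 36 mm inside the socket's mouth (of 40), within 4 mm of its axis, the shaft in line within 0.12 rad, and at rest (value of joint dial between -0.09 and 0.09 rad and value of joint dial_pull below 0.0015 m and y of crank_tip in the frame of socket above 0.036 m and x of crank_tip in the frame of socket between -0.004 and 0.004 m and z of crank_tip in the frame of socket between -0.004 and 0.004 m and angle between the y axis of crank and the y axis of sheeter, either way round below 0.12 rad and linear speed of crank below 0.02 m/s); the robot touches nothing.
It fails at once if the dial's pin or end stop loaded beyond 40 N (turned while still in a notch, or hauled against the stop) (contact force between index_pin and index_plate above 40 N).
It fails at once if the crank pressed against the sheeter with more than 50 N (contact force between crank and sheeter above 50 N).
It fails at once if another thing on the counter moved by more than 20 mm or tipped over (distance of any of cutter_head, scraper, brush, shaker, wine, bowl, jar, flute from where it was at the start of the episode above 0.02 m or angle between any of cutter_head, scraper, brush, shaker, wine, bowl, jar, flute's own z axis and vertical above 0.35 rad).
It also fails if it takes over 61 s, if anything falls off the work surface, if the arm or the gripper's body presses on something with over 40 N, if the wrist force passes 120 N, or if a joint passes its speed limit or range.

## Robot

A 7-joint arm with a two-finger parallel gripper is mounted at the origin on the work surface. World frame = base frame: x ahead of the robot, y to its left, z up, the work surface at z = 0. Lengths are in m, angles in rad, forces in N, time in s.
With the tool pointing down it reaches from about 0.35 to 0.9 m from the base axis. Payload 8.1 kg.
Tool frame: the origin (TCP) lies at the very end of the fingers, on their centre line; the grasp point (between the pads) lies 19 mm behind it; z points along the fingers, y is the direction in which the jaws open and shut (so a half turn about z gives the same grasp; the last joint's range is limited). The gripper opens to 85 mm and grips with 20 to 120 N. Pads are 22 mm wide; open, the fingers measure 114 mm over their backs; the gripper's body (76 mm by 85 mm) begins 54 mm behind the grasp point. The pads swing forward as they close: fully open they stand 13 mm farther back than shut.
Start: joints at [-1.344, 0.434, 0.025, 1.573, -0.012, 1.134, -0.075], TCP at [0.202, 0.591, 0.231] pointing down, gripper open.
Joint ranges: [-2.62, 2.62], [-0.44, 2.09], [-1.27, 1.32], [0.08, 2.57], [-1.32, 4.46], [0.12, 2], [-2.74, 2.74]. Speed limits (rad/s): [2.22, 2.22, 3.01, 3.01, 3.14, 3.14, 3.14].

## Interface

Orientations are given as a rotation vector (axis times angle).
In Python, from station import get_obs, get_image, camera_info, job_done gives the robot as it stands. The module is installed in compiled form; this text tells all that it offers.
- The arm moves only by the shell command python3 -m handwheel 'ROWS' [OPENING]. ROWS is JSON, a list of rows, each a list of 2 entries, a list of its own where there are three numbers: the shift along the tool's x, y, z in cm, then the turn about the tool's z in degrees. In form: [[[dx, dy, dz], roll], ...]. A call has exactly 10 rows; each row is the pose to reach, as a shift and turn from the pose commanded when the call began, along the tool's axes at that moment; what a row does not reach only later rows make up. A row lasts 1/10 s, in which the tool goes at most 50 mm and 8.59 degrees, less where a joint would pass 70% of its speed; a pose out of reach is approached as far as the arm can. A call with a gripper value outside its range is refused whole. OPENING is the finger opening in cm, from 0 to 8.54, set as the call begins (- or left out, the last holds). The fingers move at their own pace and stop on an object; the grip force is fixed at half the most. Time passes only in rows, so rows that repeat a pose let the fingers close, or fill a call up. It gives the time, the measured TCP pose, the force and the opening at its end, in the units of the state.
- get_obs(): the state, without advancing time (a new reading comes with each control period).
- get_image(name): name is "scene" or "side" or "wrist"; returns (picture, depth): 480x640x3 uint8, red, green, blue; 480x640 float32, m along the optical axis (not along the pixel's ray), 0 where there is no reading.
- camera_info(name): a dict with "fx", "fy", "cx", "cy" (pixels), "D" ([k1, k2, p1, p2, k3] as OpenCV has them; the pictures are not rectified), "rvec" (rotation vector, rad) and "tvec" (3), from world to camera coordinates, as OpenCV has them. Camera axes: x right, y down, z forward; pixel columns grow to the right and rows downward; lengths in m; the calibration is good to about 2 mm. A picture is of the moment at which its call begins: read the wrist's pose just before it. camera_info takes no time and is no camera call; for the wrist camera it gives the pose at the moment of the call.
- job_done(): hands the job in, once; it reports no verdict.
The state is a dict: "time": time; "q": joint angles; "joint_vel": joint speeds; "effort": joint torques, N m; "ee_pos": TCP position; "tool_rot": TCP orientation; "contact_force": force on the tool from outside, world axes, zero at the start; "torque": the same for the moment, N m; "grip_width": finger opening in m.
Only numpy, scipy, OpenCV 4.12 (cv2) and the standard library are available. Lean on these libraries where they do the work, as an engineer would, in place of code of your own. Each camera call takes 0.05 s, during which the arm holds its last target.

## Working session

There is one attempt and no reset: what is moved stays moved. The work goes in short steps, Python scripts to look and compute and a shell command to move; the robot and the scene stay as the last step left them, time stands still between calls to the robot, and variables do not carry over. Pictures are saved under pics/ and viewed, and the job is handed in when it is done.

```bash
mkdir -p pics; ls; python3 - <<'E'
from station import *
import cv2
o=get_obs();print(o)
for n in ("scene","side","wrist"):
    c=camera_info(n);print(n,c)
    im,d=get_image(n);cv2.imwrite(f"pics/{n}0.png",im[:,:,::-1]);import numpy as np;np.save(f"pics/{n}0d.npy",d)
E
```

```text
pics
{'time': 0.0, 'q': array([-1.34362967,  0.43526554,  0.02500843,  1.57412362, -0.01159876,
        1.13402937, -0.07511863]), 'joint_vel': array([-5.88119500e-04, -1.16910549e-03, -1.71988498e-03,  1.40617260e-03,
        4.44659316e-07, -5.98492744e-04,  2.13576004e-04]), 'effort': array([-6.80348548e-04, -6.70471287e+01,  1.02501389e+00, -3.16213882e+01,
        1.56179321e-02,  1.28489215e-02,  4.34968115e-05]), 'ee_pos': array([0.20229246, 0.59079437, 0.23048971]), 'tool_rot': array([-5.15820824e-01, -3.09884561e+00,  2.63456053e-03]), 'contact_force': array([ 0.11838485, -0.42902686, -0.02218191]), 'torque': array([0.00876302, 0.06602164, 0.02696701]), 'grip_width': 0.08547787567212128}
scene {'fx': 465.4008067035764, 'fy': 465.4008067035764, 'cx': 317.4141863936625, 'cy': 250.30454746693465, 'D': array([0.01395153, 0.        , 0.        , 0.        , 0.        ]), 'rvec': array([ 2.42416263,  0.92864488, -0.27047091]), 'tvec': array([-0.42479263, -0.26987095,  1.5303796 ])}
side {'fx': 553.9437464636685, 'fy': 553.9437464636685, 'cx': 327.6360171321168, 'cy': 227.94642974990364, 'D': array([0.02023003, 0.        , 0.        , 0.        , 0.        ]), 'rvec': array([ 2.37290453, -0.08564959,  0.03406109]), 'tvec': array([-0.56318154,  0.10165077,  1.64465386])}
wrist {'fx': 407.5393608868662, 'fy': 407.5393608868662, 'cx': 316.9274933709043, 'cy': 232.77850582067782, 'D': array([-0.00767077,  0.        ,  0.        ,  0.        ,  0.        ]), 'rvec': array([-2.34943697, -1.68039257, -0.25179477]), 'tvec': array([-0.6245007 , -0.03838623,  0.37892804])}
```

View pics/scene0.png

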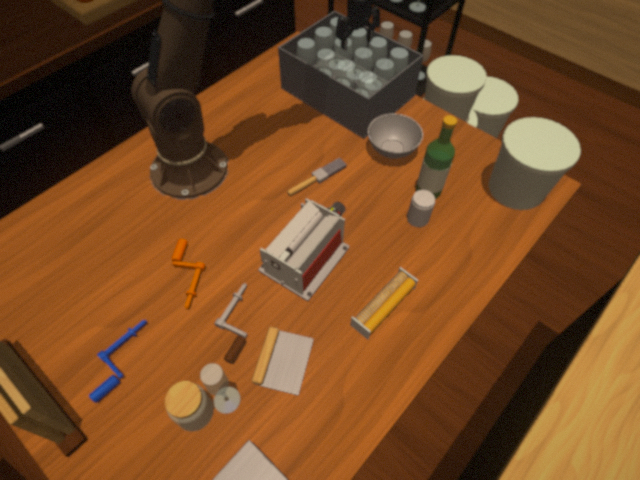

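View pics/side0.png

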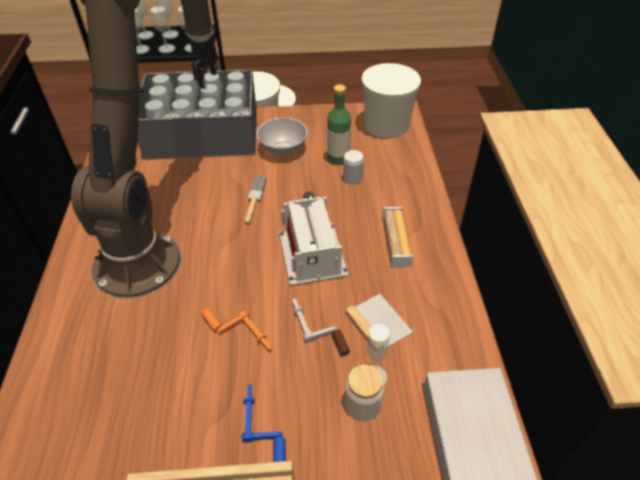

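View pics/wrist0.png

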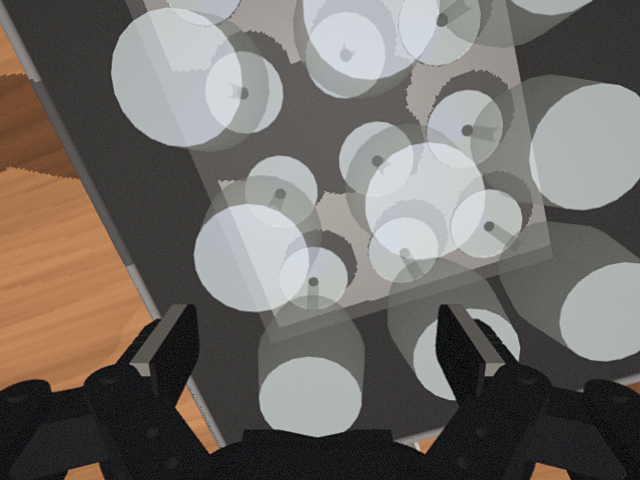

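The steel crank with the dark wooden handle (scene ~(232,320), side ~(320,330)) fits the description. The orange one (scene (190,270)) and the blue one (scene (118,360)) are look-alikes. I'll confirm this in an enlarged crop and measure.

```bash
cat > h.py <<'E'
import numpy as np, cv2
from scipy.spatial.transform import Rotation as R
from station import *
def cloud(c,d):
    K=np.array([[c['fx'],0,c['cx']],[0,c['fy'],c['cy']],[0,0,1]])
    v,u=np.mgrid[0:480,0:640]
    p=cv2.undistortPoints(np.stack([u,v],-1).reshape(-1,1,2).astype(float),K,np.array(c['D'])).reshape(480,640,2)
    P=np.dstack([p[...,0]*d,p[...,1]*d,d])
    Rm=R.from_rotvec(c['rvec']).as_matrix()
    return (P-c['tvec'])@Rm
def proj(c,X):
    K=np.array([[c['fx'],0,c['cx']],[0,c['fy'],c['cy']],[0,0,1]])
    return cv2.projectPoints(np.atleast_2d(X).astype(float),c['rvec'],c['tvec'],K,np.array(c['D']))[0].reshape(-1,2)
E
python3 - <<'E'
from h import *
for n,(x0,y0,x1,y1) in dict(scene=(200,190,360,370),side=(250,180,420,370)).items():
    im=cv2.imread(f"pics/{n}0.png");d=np.load(f"pics/{n}0d.npy");W=cloud(camera_info(n),d)
    cv2.imwrite(f"pics/{n}0z.png",cv2.resize(im[y0:y1,x0:x1],None,fx=3.2,fy=3.2,interpolation=cv2.INTER_CUBIC))
    print(n,'table z',W[230,130] if n=='scene' else W[400,150])
    for p in ([(243,288),(222,320),(243,333),(235,350),(310,205),(268,250)] if n=='scene' else [(296,303),(309,337),(336,328),(343,345),(316,195),(312,260)]): print(p,W[p[1],p[0]].round(4))
E
```

```text
scene table z [ 0.06085567 -0.27497981 -0.00443884]
(243, 288) [ 0.4675 -0.1894  0.0164]
(222, 320) [ 0.5002 -0.2929  0.0257]
(243, 333) [ 0.5651 -0.2802  0.0206]
(235, 350) [ 0.5845 -0.3253  0.0231]
(310, 205) [0.4681 0.0834 0.1242]
(268, 250) [ 0.4898 -0.1014  0.13  ]
side table z [ 0.10157682 -0.44210755 -0.00406412]
(296, 303) [ 0.4635 -0.1946  0.0161]
(309, 337) [ 0.4938 -0.3096  0.0218]
(336, 328) [ 0.5661 -0.2861  0.0201]
(343, 345) [ 0.5795 -0.341   0.0237]
(316, 195) [ 0.5443  0.2588 -0.0032]
(312, 260) [ 0.5136 -0.1074  0.0915]
```

View pics/scene0z.png

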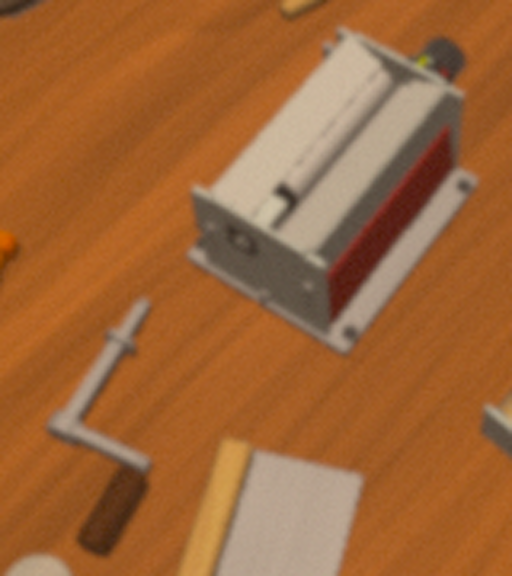

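View pics/side0z.png

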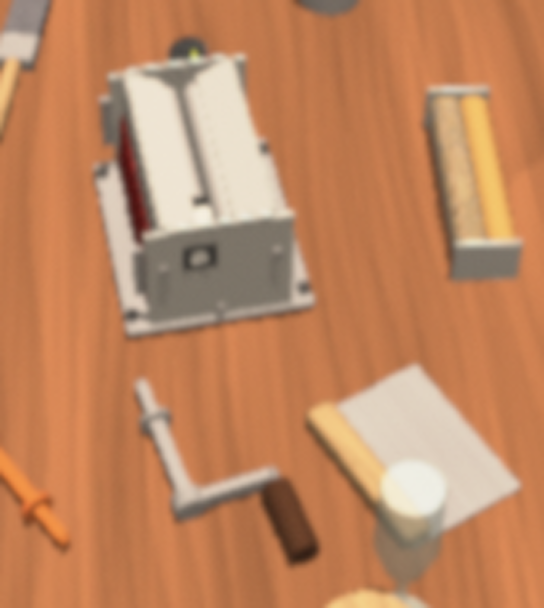

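```bash
cat > fit.py <<'E'
from h import *
from scipy.optimize import least_squares
def pts():
    A=[]
    for n in ("scene","side"):
        d=np.load(f"pics/{n}0d.npy");W=cloud(camera_info(n),d).reshape(-1,3);A.append(W)
    return A
E
python3 - <<'E'
from fit import *
A=pts()
for W in A:
    m=(W[:,0]>.35)&(W[:,0]<.68)&(W[:,1]>-.16)&(W[:,1]<.22)&(W[:,2]>.02)&(W[:,2]<.2)
    P=W[m]
    t=P[P[:,2]>.1]; print('hi',len(t),t.min(0).round(3),t.max(0).round(3))
    # -y cheek plane
    q=P[(P[:,2]>.03)&(P[:,2]<.11)&(P[:,1]<-.05)]
    for it in range(6):
        c=np.polyfit(q[:,0],q[:,1],1); r=q[:,1]-np.polyval(c,q[:,0]); q=q[abs(r)<max(.004,.02/(it+1))]
    print(len(q),c,'yaw',np.arctan(c[0]),r.std(), q[:,0].min(),q[:,0].max())
    # top rectangle
    (cx,cy),(w,h),a=cv2.minAreaRect(t[:,:2].astype(np.float32)); print(cx,cy,w,h,a)
E
```

```text
hi 3192 [ 0.436 -0.115  0.1  ] [0.601 0.153 0.139]
547 [ 0.13595053 -0.17790409] yaw 0.1351221251820645 0.0010596052624646903 0.4713504989679332 0.6014574095953789
0.5155153274536133 0.02008470892906189 0.1410978138446808 0.2581615746021271 7.502008438110352
hi 2431 [ 0.431 -0.117  0.1  ] [0.595 0.151 0.142]
778 [ 0.13318009 -0.17698313] yaw 0.1324009583242738 0.0018706624032544285 0.45746711836033754 0.5954159184561392
0.5092411637306213 0.01691301167011261 0.13893236219882965 0.2608626186847687 7.683868885040283
```

```bash
python3 - <<'E'
from fit import *
o=get_obs();T=R.from_rotvec(o['tool_rot']).as_matrix();print('tool',T.round(4))
c=camera_info('wrist');Rc=R.from_rotvec(c['rvec']).as_matrix();p=-Rc.T@c['tvec']
print('cam in tool',(T.T@(p-o['ee_pos'])).round(4)); print((Rc@T).round(3))
# crank points
for n,W in zip(("scene","side"),pts()):
    im=cv2.imread(f"pics/{n}0.png").reshape(-1,3).astype(int)
    m=(W[:,0]>.43)&(W[:,0]<.62)&(W[:,1]>-.40)&(W[:,1]<-.16)&(W[:,2]>.009)&(W[:,2]<.04)
    P=W[m]; sat=im[m].max(1)-im[m].min(1)
    s=P[(sat<50)&(P[:,0]<.515)&(P[:,1]>-.31)]
    cc=np.polyfit(s[:,1],s[:,0],1);print(n,len(s),cc,'yaw',-np.arctan(cc[0]),s.min(0),s.max(0))
# others
W=pts()[0]; 
for px in [(270,355),(290,360),(185,400),(226,400),(212,375),(320,178),(422,205),(440,150),(395,135),(385,300)]:
    print(px,W.reshape(480,640,3)[px[1],px[0]].round(3))
E
```

```text
tool [[-9.461e-01  3.240e-01 -3.000e-04]
 [ 3.240e-01  9.461e-01 -1.200e-03]
 [-2.000e-04 -1.200e-03 -1.000e+00]]
cam in tool [ 0.075  -0.0002 -0.1428]
[[ 0.001  1.    -0.001]
 [-0.956  0.    -0.293]
 [-0.293  0.001  0.956]]
scene 256 [-0.3098323  0.408353 ] yaw 0.3004526661793843 [ 0.46092146 -0.30955179  0.00921267] [ 0.51430445 -0.18051981  0.03125669]
side 245 [-0.35007472  0.38976094] yaw 0.33674138492856 [ 0.45528372 -0.30992298  0.00901665] [ 0.51498553 -0.1847789   0.03343524]
(270, 355) [ 0.657 -0.274  0.016]
(290, 360) [ 0.699 -0.247  0.002]
(185, 400) [ 0.624 -0.489  0.118]
(226, 400) [ 0.656 -0.423  0.012]
(212, 375) [ 0.657 -0.421  0.199]
(320, 178) [0.361 0.246 0.018]
(422, 205) [0.691 0.31  0.1  ]
(440, 150) [0.648 0.425 0.201]
(395, 135) [0.42  0.566 0.013]
(385, 300) [0.783 0.031 0.037]
```

```bash
python3 -m handwheel '[[[-4,-2.8,-2],6],[[-8.5,-6,-2],14],[[-13.5,-9,-2],22],[[-18,-12.5,-2],30],[[-22.5,-16,-2],38],[[-27,-19,-2],46],[[-32,-22,-2],54],[[-36,-25.5,-2],60],[[-40.1,-28.5,-2],63.4],[[-40.1,-28.5,-2],63.4]]'
cat > snap.py <<'E'
import sys
from h import *
n,tag=sys.argv[1:3]
o=get_obs();c=camera_info(n);im,d=get_image(n)
cv2.imwrite(f"pics/{tag}.png",im[:,:,::-1]);np.savez(f"pics/{tag}.npz",d=d,**{k:np.array(v) for k,v in c.items()},pos=o['ee_pos'],rot=o['tool_rot'])
print(o['time'],o['ee_pos'].round(4),o['contact_force'].round(2),o['grip_width'].round(4))
E
python3 snap.py wrist w1
```

```text
time: 1.15
ee_pos: [0.4903, 0.1896, 0.2514]
tool_rot: [2.07, 2.363, 0.0]
contact_force: [0.8, 1.1, -0.1]
grip_width: 0.085Traceback (most recent call last):
  File "snap.py", line 6, in <module>
    print(o['time'],o['ee_pos'].round(4),o['contact_force'].round(2),o['grip_width'].round(4))
                                                                     ^^^^^^^^^^^^^^^^^^^^^
AttributeError: 'float' object has no attribute 'round'
```

View pics/w1.png

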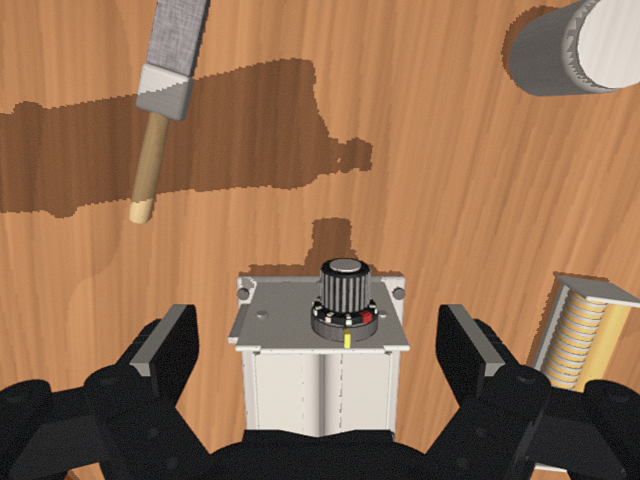

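The picture shows the dial grip at about (345,285), the red dot at (367,317) and the yellow pointer at (347,340). The dot is on the far side of the pointer, so the angle is positive.

```bash
sed -i "s/,o\['grip_width'\].round(4)/,round(o['grip_width'],4)/" snap.py
python3 - <<'E'
from h import *
from scipy.optimize import least_squares
im=cv2.imread('pics/w1.png');z=np.load('pics/w1.npz');c={k:z[k] for k in z};W=cloud(c,z['d'])
hsv=cv2.cvtColor(im,cv2.COLOR_BGR2HSV)
roi=np.zeros((480,640),bool);roi[250:360,300:390]=1
red=roi&((hsv[...,0]<8)|(hsv[...,0]>172))&(hsv[...,1]>170);yel=roi&(hsv[...,0]>22)&(hsv[...,0]<35)&(hsv[...,1]>150)
for n,m in (('red',red),('yel',yel)):
    v,u=np.where(m);print(n,len(u),u.mean(),v.mean(),W[m].mean(0).round(4),W[m].min(0).round(4),W[m].max(0).round(4))
P=W.reshape(-1,3)
# +y cheek top edge & yaw: cheek face points
box=(P[:,0]>.40)&(P[:,0]<.62)&(P[:,1]>.05)&(P[:,1]<.13)&(P[:,2]>.02)&(P[:,2]<.125)
q=P[box]
for it in range(8):
    k=np.polyfit(q[:,0],q[:,1],1);r=q[:,1]-np.polyval(k,q[:,0]);q=q[abs(r)<max(.003,.02/(it+1))]
print('cheek',len(q),k,np.arctan(k[0]),r.std(),q[:,0].min(),q[:,0].max())
top=P[(P[:,0]>.40)&(P[:,0]<.62)&(P[:,1]>.03)&(P[:,1]<.13)&(P[:,2]>.128)&(P[:,2]<.145)];print('top z',top[:,2].mean(),top.min(0),top.max(0))
yaw=np.arctan(k[0]);ex=np.array([np.cos(yaw),np.sin(yaw),0]);ey=np.array([-np.sin(yaw),np.cos(yaw),0])
off=k[1]*np.cos(yaw)  # ey.P of cheek
s=P@ey-off;xx=P@ex
g=(s>.022)&(s<.06)&(P[:,2]>.08)&(P[:,2]<.13)&(abs(xx-.51)<.04)
print('grip n',g.sum(),'s max',s[g].max())
gg=g&(s<.045)
f=least_squares(lambda p:np.hypot(xx[gg]-p[0],P[gg,2]-p[1])-.019,[.51,.1],loss='soft_l1',f_scale=.001);print('axis x\',z',f.x,'rms',f.fun.std())
a=ex*f.x[0]+ey*off;a[2]=f.x[1]
print('axis at cheek',a,'yaw',yaw)
for n,m in (('red',red),('yel',yel)):
    r=W[m].mean(0)-a;print(n,'rel x,y,z',(r@ex).round(4),(r@ey).round(4),r[2].round(4),'ang',np.arctan2(r@ex,r[2]))
hist=np.histogram(s[g],bins=np.arange(.022,.062,.002));print(hist)
print('end face s', np.median(s[g&(s>.045)]))
print('skirt', s[(abs(xx-f.x[0])<.03)&(P[:,2]>.08)&(P[:,2]<.13)&(np.hypot(xx-f.x[0],P[:,2]-f.x[1])>.0205)&(np.hypot(xx-f.x[0],P[:,2]-f.x[1])<.0245)&(s>.01)&(s<.03)])
E
python3 - <<'E'
import cv2
im=cv2.imread('pics/w1.png');cv2.imwrite('pics/w1z.png',cv2.resize(im[245:360,290:410],None,fx=5,fy=5,interpolation=cv2.INTER_CUBIC))
E
```

```text
red 103 365.28155339805824 313.94174757281553 [0.5363 0.1212 0.1178] [0.5012 0.1071 0.0935] [0.5455 0.1533 0.1229]
yel 28 345.64285714285717 333.4642857142857 [0.5204 0.1166 0.1417] [0.4803 0.1054 0.1262] [0.5235 0.2636 0.3941]
cheek 5251 [0.13577108 0.02997745] 0.1349459248571555 0.0005153274868350295 0.4416090046849711 0.5705097356618132
top z 0.13274296774140376 [0.44231616 0.0300135  0.1280011 ] [0.57031028 0.11330881 0.13758504]
grip n 2332 s max 0.0527521791055223
axis x',z [0.5325368  0.10011486] rms 0.0006596112489122333
axis at cheek [0.5236989  0.10108061 0.10011486] yaw 0.1349459248571555
red rel x,y,z 0.0152 0.0182 0.0177 ang 0.7107469007355759
yel rel x,y,z -0.0012 0.0158 0.0416 ang -0.029025498020967756
(array([116, 108, 116, 114, 119, 120, 111, 119, 113, 118, 116, 120, 125,
       147, 569, 101,   0,   0,   0]), array([0.022, 0.024, 0.026, 0.028, 0.03 , 0.032, 0.034, 0.036, 0.038,
       0.04 , 0.042, 0.044, 0.046, 0.048, 0.05 , 0.052, 0.054, 0.056,
       0.058, 0.06 ]))
end face s 0.050805474432947556
skirt [0.01885941 0.01940111 0.01890542 0.01874046 0.01905657 0.01
[... 4168 characters left out ...]
.01577431 0.0129952  0.01354531 0.01513557 0.0152538
 0.01596012 0.01624325 0.01625663 0.01676262 0.01675925 0.01642493
 0.01636999 0.01600335 0.0159875  0.01584424 0.01544593 0.01517542
 0.01475048 0.01470873 0.01552405 0.01560568 0.015607   0.01583232
 0.01562737 0.0147994  0.01529923 0.01473062 0.01421433 0.0137343
 0.01306054 0.01379816 0.0143809  0.01415262 0.01451063 0.01455511
 0.01484199 0.0148213  0.01481459 0.01382061 0.01446451 0.01141843
 0.01288304 0.01303063 0.01350237 0.01385139 0.0138832  0.01350469
 0.01397688 0.01364261 0.01268559 0.0113869  0.01051453 0.01255951
 0.0133529  0.01344948 0.01331476 0.01345149 0.01300222 0.01312691
 0.01126585 0.01008831 0.01131009 0.01145902]
```

View pics/w1z.png

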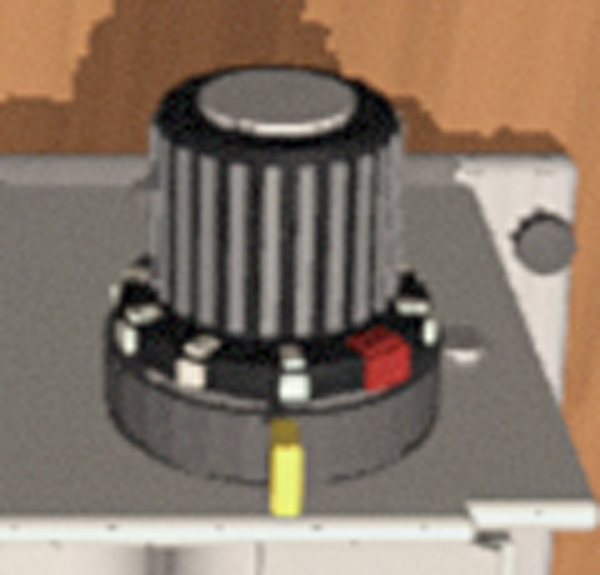

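The skirt face is 19 mm out, so the dial is home. A white dot sits at the pointer and red is one notch beyond it, so the dial is at 0.628 and has to come back one notch. The tool only points down, so I will press one pad on the far side of the grip, draw the dial out by friction, then roll it by raising the tool about 12 mm. This also limits the load on the pin.

```bash
python3 -m handwheel '[[[-2,1,0],0],[[-4,2.1,0],0],[[-5.4,2.1,2],0],[[-5.4,2.1,6],0],[[-5.4,2.1,10],0],[[-5.4,2.1,13],0],[[-5.4,2.1,15],0],[[-5.4,2.1,16.8],0],[[-5.4,2.1,17.8],0],[[-5.4,2.1,17.8],0]]' 6
python3 snap.py wrist w2
```

```text
time: 2.2
ee_pos: [0.5166, 0.141, 0.0722]
tool_rot: [-2.066, -2.365, 0.003]
contact_force: [0.1, 0.2, 0.2]
grip_width: 0.0601
2.2 [0.5166 0.141  0.0722] [0.06 0.22 0.24] 0.0601
```

View pics/w2.png

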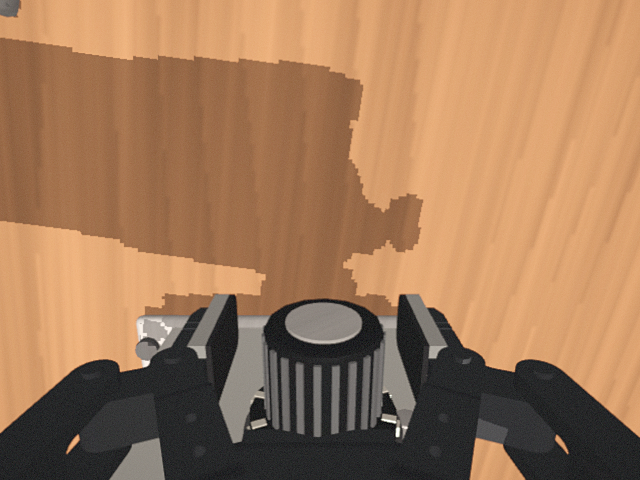

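The grip at (323,370) is centred between the open pads. Now I bring the far pad up against it.

```bash
python3 -m handwheel '[[[0,-0.3,0],0],[[0,-0.6,0],0],[[0,-0.8,0],0],[[0,-0.9,0],0],[[0,-1.0,0],0],[[0,-1.1,0],0],[[0,-1.2,0],0],[[0,-1.3,0],0],[[0,-1.3,0],0],[[0,-1.3,0],0]]'
```

```text
time: 3.25
ee_pos: [0.5073, 0.14, 0.0741]
tool_rot: [2.065, 2.363, 0.006]
contact_force: [7.4, 2.1, -1.1]
grip_width: 0.06
```

```bash
python3 -m handwheel '[[[0,-0.05,0],0],[[0,-0.1,0],0],[[0,-0.15,0],0],[[0,-0.2,0],0],[[0,-0.2,0],0],[[0,-0.2,0],0],[[0,-0.2,0],0],[[0,-0.2,0],0],[[0,-0.2,0],0],[[0,-0.2,0],0]]'
```

```text
time: 4.25
ee_pos: [0.507, 0.1401, 0.0746]
tool_rot: [2.064, 2.362, 0.01]
contact_force: [11.6, 2.9, -0.8]
grip_width: 0.0601
```

```bash
python3 -m handwheel '[[[0,-0.15,0],0],[[0,-0.3,0],0],[[0,-0.45,0],0],[[0,-0.6,0],0],[[0,-0.75,0],0],[[0,-0.9,0],0],[[0,-1.0,0],0],[[0,-1.0,0],0],[[0,-1.0,0],0],[[0,-1.0,0],0]]'
```

```text
time: 5.25
ee_pos: [0.5054, 0.1404, 0.0771]
tool_rot: [2.058, 2.355, 0.03]
contact_force: [32.4, 5.4, -5.7]
grip_width: 0.0602
```

```bash
python3 -m handwheel '[[[0.1,0,0],0],[[0.2,0,0],0],[[0.3,0,0],0],[[0.4,0,0],0],[[0.5,0,0],0],[[0.6,0,0],0],[[0.7,0,0],0],[[0.7,0,0],0],[[0.7,0,0],0],[[0.7,0,0],0]]'; python3 snap.py wrist w3
```

```text
time: 6.25
ee_pos: [0.5048, 0.1435, 0.0769]
tool_rot: [2.061, 2.348, 0.026]
contact_force: [33.0, -6.8, -5.0]
grip_width: 0.0601
6.25 [0.5048 0.1435 0.0769] [33.03 -6.81 -5.01] 0.0601
```

View pics/w3.png

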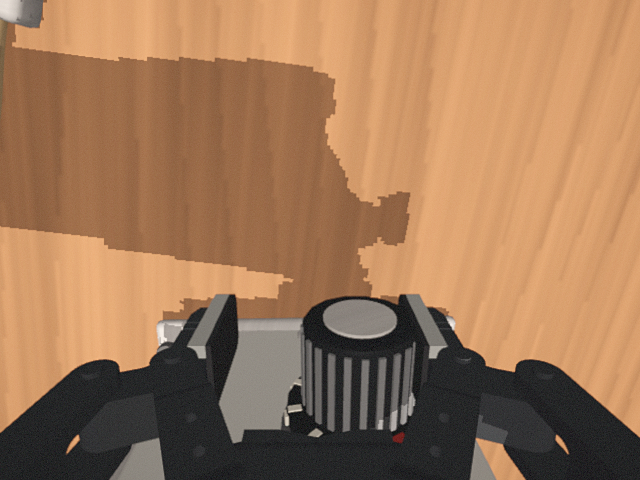

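```bash
cat > meas.py <<'E'
import sys
from h import *
# dial end-face position from wrist depth
tag=sys.argv[1];z=np.load(f'pics/{tag}.npz');c={k:z[k] for k in z};P=cloud(c,z['d']).reshape(-1,3)
yaw=.135;ex=np.array([np.cos(yaw),np.sin(yaw),0]);ey=np.array([-np.sin(yaw),np.cos(yaw),0]);a=np.array([.5237,.1011,.1001])
r=P-a;s=r@ey;x=r@ex
m=(np.hypot(x,r[:,2])<.013)&(s>.03)&(s<.08);print('end face s',np.median(s[m]),m.sum(),'pull',np.median(s[m])-.0508)
im=cv2.imread(f'pics/{tag}.png');hsv=cv2.cvtColor(im,cv2.COLOR_BGR2HSV).reshape(-1,3)
rr=(abs(x)<.03)&(abs(r[:,2])<.04)&(s>0)&(s<.06)
red=rr&((hsv[:,0]<8)|(hsv[:,0]>172))&(hsv[:,1]>150)
if red.sum():
    q=np.c_[x,s,r[:,2]][red];v=np.where(red)[0];print('red n',red.sum(),np.median(q,0).round(4),'ang',np.arctan2(np.median(q[:,0]),np.median(q[:,2])),(v%640).mean(),(v//640).mean())
E
python3 meas.py w1;python3 meas.py w2;python3 meas.py w3
python3 -m handwheel '[[[0.1,0,0],0],[[0.2,0,0],0],[[0.3,0,0],0],[[0.4,0,0],0],[[0.5,0,0],0],[[0.6,0,0],0],[[0.6,0,0],0],[[0.6,0,0],0],[[0.6,0,0],0],[[0.6,0,0],0]]'; python3 snap.py wrist w4; python3 meas.py w4
```

```text
end face s 0.05182060735423952 345 pull 0.0010206073542395194
red n 114 [0.0154 0.018  0.0186] ang 0.6931056382240617 365.3070175438597 314.13157894736844
end face s 0.05148603584756974 2769 pull 0.0006860358475697451
red n 1 [0.0226 0.0177 0.0072] ang 1.2623793525196307 392.0 424.0
end face s 0.054115421334728214 2529 pull 0.0033154213347282163
red n 90 [0.0111 0.0216 0.0181] ang 0.5507135201117938 398.3666666666667 437.35555555555555
time: 7.3
ee_pos: [0.5043, 0.1485, 0.0772]
tool_rot: [2.062, 2.347, 0.026]
contact_force: [32.4, -9.4, -0.4]
grip_width: 0.0601
7.3 [0.5043 0.1485 0.0772] [32.36 -9.44 -0.39] 0.0601
end face s 0.05907680024807987 2505 pull 0.00827680024807987
red n 86 [0.0111 0.0266 0.0185] ang 0.5427514385499281 397.1279069767442 437.3720930232558
```

View pics/w4.png

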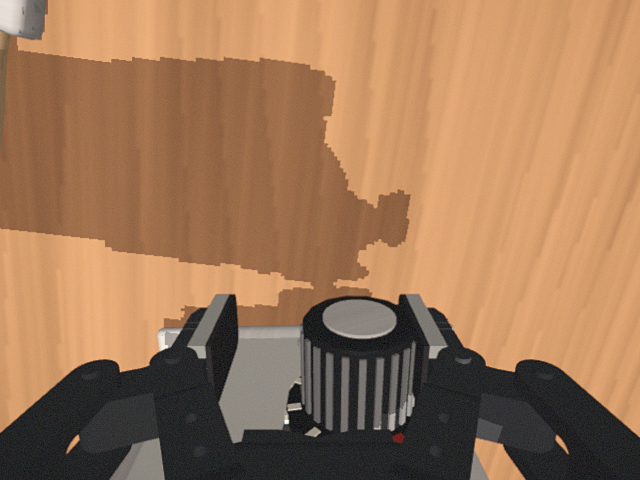

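The dial stands out about 7.5 mm and the pad hasn't slipped. Now I roll it by raising the tool.

```bash
python3 -m handwheel '[[[0,0,-0.12],0],[[0,0,-0.24],0],[[0,0,-0.36],0],[[0,0,-0.48],0],[[0,0,-0.6],0],[[0,0,-0.72],0],[[0,0,-0.84],0],[[0,0,-0.96],0],[[0,0,-1.08],0],[[0,0,-1.08],0]]'; python3 snap.py wrist w5; python3 meas.py w5
```

```text
time: 8.35
ee_pos: [0.504, 0.1484, 0.0881]
tool_rot: [2.062, 2.347, 0.025]
contact_force: [32.0, -11.1, 0.7]
grip_width: 0.06
8.35 [0.504  0.1484 0.0881] [ 31.97 -11.13   0.7 ] 0.06
end face s 0.05910309537225378 2016 pull 0.00830309537225378
red n 321 [-0.0028  0.0265  0.023 ] ang -0.12268364147289816 352.1557632398754 423.0934579439252
```

View pics/w5.png

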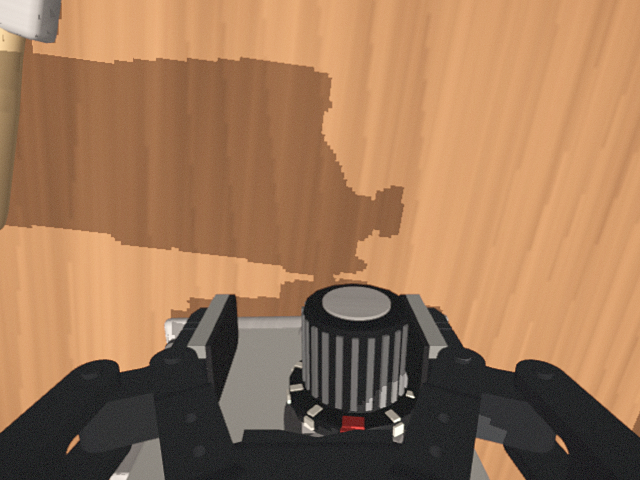

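```bash
cat > ang.py <<'E'
import sys
from h import *
from scipy.optimize import least_squares
tag=sys.argv[1];z=np.load(f'pics/{tag}.npz');c={k:z[k] for k in z};P=cloud(c,z['d']).reshape(-1,3)
yaw=.135;ex=np.array([np.cos(yaw),np.sin(yaw),0]);ey=np.array([-np.sin(yaw),np.cos(yaw),0]);a=np.array([.5237,.1011,.1001])
r=P-a;s=r@ey;x=r@ex;zz=r[:,2]
im=cv2.imread(f'pics/{tag}.png');hsv=cv2.cvtColor(im,cv2.COLOR_BGR2HSV).reshape(-1,3)
g=(s>.032)&(s<.056)&(abs(np.hypot(x,zz)-.019)<.003)&(abs(x)<.014)
f=least_squares(lambda p:np.hypot(x[g]-p[0],zz[g]-p[1])-.019,[0,0],loss='soft_l1',f_scale=.0007);print('axis off',f.x.round(4),g.sum())
rr=(abs(x)<.03)&(abs(zz)<.04)&(s>0)&(s<.06)
red=rr&((hsv[:,0]<8)|(hsv[:,0]>172))&(hsv[:,1]>150)
q=np.c_[x-f.x[0],zz-f.x[1]][red];rad=np.hypot(*q.T);k=(rad>.019)&(rad<.028);an=np.arctan2(q[k,0],q[k,1]);print('red ang med,min,max',np.median(an),np.percentile(an,5),np.percentile(an,95),k.sum())
wh=rr&(hsv[:,1]<60)&(hsv[:,2]>150);q=np.c_[x-f.x[0],zz-f.x[1]][wh];rad=np.hypot(*q.T);k=(rad>.0205)&(rad<.027);an=np.arctan2(q[k,0],q[k,1]);h=np.histogram(an,bins=np.arange(-1.6,1.61,.1));print([(round(b,2),int(n)) for b,n in zip(h[1],h[0]) if n])
for tt in range(-2,3):
    ss=an[abs(an-tt*.628)<.25]
    if len(ss)>4:print(tt,(ss.mean()-tt*.628).round(3),len(ss))
E
python3 ang.py w1; python3 ang.py w5
python3 - <<'E'
import cv2
im=cv2.imread('pics/w5.png');cv2.imwrite('pics/w5z.png',cv2.resize(im[280:450,270:440],None,fx=3.5,fy=3.5,interpolation=cv2.INTER_CUBIC))
E
```

```text
axis off [ 0.0002 -0.0002] 954
red ang med,min,max 0.6819482570485954 0.5200834732616716 0.966967478992574 109
[(np.float64(-1.6), 1), (np.float64(-1.2), 16), (np.float64(-1.1), 2), (np.float64(-0.7), 4), (np.float64(-0.6), 22), (np.float64(-0.5), 6), (np.float64(-0.4), 1), (np.float64(-0.1), 7), (np.float64(0.0), 21), (np.float64(0.1), 10), (np.float64(0.4), 1), (np.float64(1.2), 9), (np.float64(1.3), 4), (np.float64(1.4), 3)]
-2 0.123 18
-1 0.077 32
0 0.06 38
2 0.049 16
axis off [0.0003 0.0001] 5274
red ang med,min,max -0.13728571547288984 -0.2705885802947909 0.01559234549206439 320
[(np.float64(-1.5), 14), (np.float64(-1.4), 69), (np.float64(-1.3), 9), (np.float64(-0.9), 16), (np.float64(-0.8), 128), (np.float64(-0.7), 31), (np.float64(0.1), 2), (np.float64(0.4), 110), (np.float64(0.5), 77), (np.float64(0.6), 5), (np.float64(1.0), 16), (np.float64(1.1), 9), (np.float64(1.2), 1)]
-2 -0.094 92
-1 -0.115 175
1 -0.13 192
2 -0.16 26
```

View pics/w5z.png

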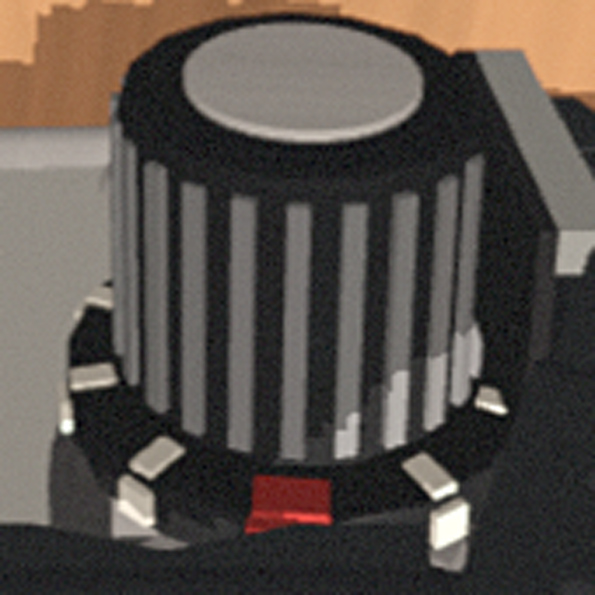

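The dial is about 0.13 rad past the mark. I'll lower about 2.6 mm to roll it back.

```bash
python3 -m handwheel '[[[0,0,0.05],0],[[0,0,0.1],0],[[0,0,0.15],0],[[0,0,0.2],0],[[0,0,0.26],0],[[0,0,0.26],0],[[0,0,0.26],0],[[0,0,0.26],0],[[0,0,0.26],0],[[0,0,0.26],0]]'; python3 snap.py wrist w6; python3 meas.py w6;python3 ang.py w6
```

```text
time: 9.4
ee_pos: [0.5041, 0.1485, 0.0855]
tool_rot: [2.062, 2.347, 0.026]
contact_force: [32.3, -9.6, 1.5]
grip_width: 0.0603
9.4 [0.5041 0.1485 0.0855] [32.32 -9.61  1.54] 0.0603
end face s 0.05911047265152415 2123 pull 0.008310472651524153
red n 159 [0.0005 0.0266 0.0214] ang 0.023261564896718635 362.12578616352204 425.28930817610063
axis off [0.0002 0.0001] 5503
red ang med,min,max 0.01576328258718597 -0.14083318224984442 0.16072317349803142 156
[(np.float64(-1.4), 10), (np.float64(-1.3), 67), (np.float64(-1.2), 41), (np.float64(-0.9), 1), (np.float64(-0.8), 3), (np.float64(-0.7), 97), (np.float64(-0.6), 64), (np.float64(0.5), 55), (np.float64(0.6), 59), (np.float64(0.7), 7), (np.float64(1.1), 2), (np.float64(1.2), 6), (np.float64(1.3), 1)]
-2 0.027 118
-1 0.009 165
1 -0.009 121
2 -0.019 9
```

```bash
python3 -m handwheel '[[[0,2.2,0],0],[[0,2.3,0],0],[[0,2.3,0],0],[[0,2.3,0],0],[[0,2.3,0],0],[[0,2.3,0],0],[[0,2.3,0],0],[[0,2.3,0],0],[[0,2.3,0],0],[[0,2.3,0],0]]'; python3 snap.py wrist w7; python3 meas.py w7;python3 ang.py w7
```

```text
time: 10.45
ee_pos: [0.5138, 0.1537, 0.0815]
tool_rot: [2.067, 2.366, 0.0]
contact_force: [-0.3, 0.1, 0.6]
grip_width: 0.0598
10.45 [0.5138 0.1537 0.0815] [-0.27  0.09  0.64] 0.0598
end face s 0.051492738442709254 2480 pull 0.0006927384427092564
red n 1 [0.0272 0.0576 0.0157] ang 1.0476281004170303 415.0 350.0
axis off [ 0.0001 -0.0001] 5050
  return _methods._mean(a, axis=axis, dtype=dtype,
  ret = ret.dtype.type(ret / rcount)
Traceback (most recent call last):
  File "ang.py", line 12, in <module>
    q=np.c_[x-f.x[0],zz-f.x[1]][red];rad=np.hypot(*q.T);k=(rad>.019)&(rad<.028);an=np.arctan2(q[k,0],q[k,1]);print('red ang med,min,max',np.median(an),np.percentile(an,5),np.percentile(an,95),k.sum())
                                                                                                                                                       ~~~~~~~~~~~~~^^^^^^
IndexError: index -1 is out of bounds for axis 0 with size 0
```

View pics/w7.png

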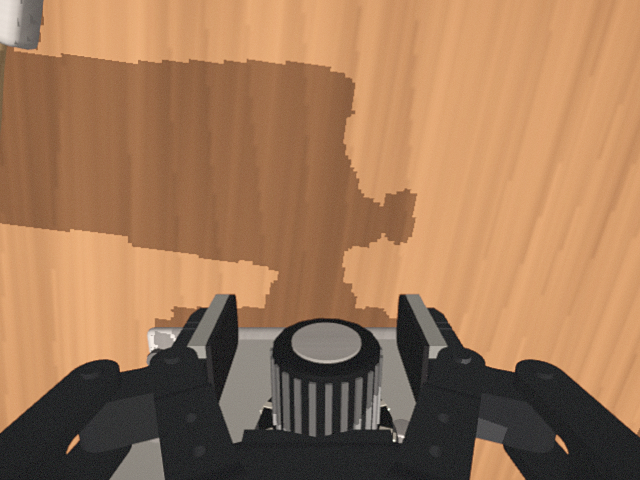

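The end face is back at 51.5 mm, the same as its home reading before. I'll rise and verify the dot from the first viewpoint.

```bash
python3 -m handwheel '[[[0,0,-3],0],[[0,0,-7],0],[[0,0,-11],0],[[1.5,-1,-14],0],[[3.6,-2,-17],0],[[3.6,-2,-17],0],[[3.6,-2,-17],0],[[3.6,-2,-17],0],[[3.6,-2,-17],0],[[3.6,-2,-17],0]]'; python3 snap.py wrist w8; python3 meas.py w8;python3 ang.py w8
python3 - <<'E'
import cv2
im=cv2.imread('pics/w8.png');cv2.imwrite('pics/w8z.png',cv2.resize(im[240:360,280:440],None,fx=4.5,fy=4.5,interpolation=cv2.INTER_CUBIC))
E
```

```text
time: 11.5
ee_pos: [0.489, 0.1859, 0.2507]
tool_rot: [-2.068, -2.364, 0.003]
contact_force: [0.4, 0.5, 0.1]
grip_width: 0.06
11.5 [0.489  0.1859 0.2507] [0.36 0.47 0.13] 0.06
end face s 0.051826441968448114 342 pull 0.0010264419684481163
red n 134 [0.0005 0.0176 0.0249] ang 0.019532933434974645 349.410447761194 315.86567164179104
axis off [-0.     -0.0001] 965
red ang med,min,max 0.02260372879525749 -0.12766201037433075 0.1861382456194703 127
[(np.float64(-1.3), 3), (np.float64(-1.2), 15), (np.float64(-0.7), 13), (np.float64(-0.6), 18), (np.float64(-0.5), 1), (np.float64(-0.3), 3), (np.float64(-0.2), 1), (np.float64(-0.1), 1), (np.float64(0.0), 2), (np.float64(0.2), 3), (np.float64(0.5), 8), (np.float64(0.6), 18), (np.float64(0.7), 4), (np.float64(0.8), 1), (np.float64(1.1), 2), (np.float64(1.2), 8), (np.float64(1.4), 2), (np.float64(1.5), 2)]
-2 0.081 18
-1 0.041 32
0 -0.114 7
1 0.02 31
2 0.002 12
```

View pics/w8z.png

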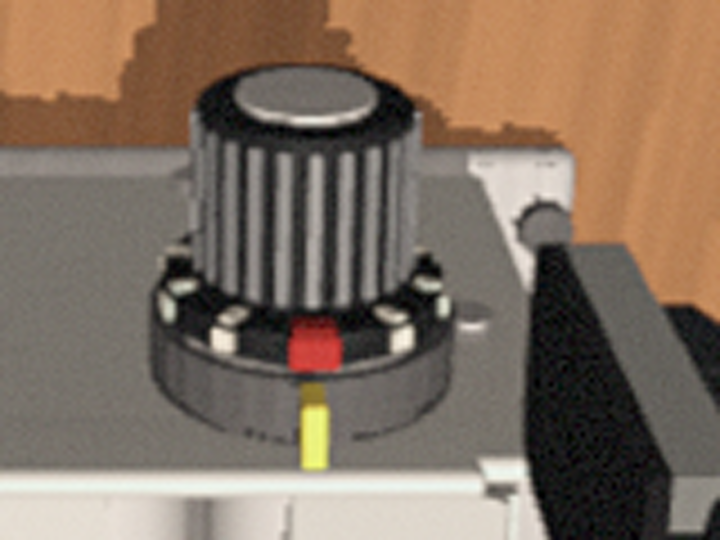

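The dial is done: the red dot at (349,316) is in line with the yellow pointer, and the skirt is home. Next is the crank.

```bash
python3 -m handwheel '[[[-4,0,0],0],[[-9,0,0],0],[[-14,-1,0],0],[[-19,-2,0],0],[[-24,-3,0],-1],[[-29,-4,0],-4],[[-34,-5,0],-7],[[-39,-5.6,0],-10],[[-44.4,-5.6,0],-10.5],[[-44.4,-5.6,0],-10.5]]' 6; python3 snap.py wrist c1
```

```text
time: 12.55
ee_pos: [0.4917, -0.2679, 0.2516]
tool_rot: [1.851, 2.536, -0.005]
contact_force: [0.4, -0.1, 0.1]
grip_width: 0.0601
12.55 [ 0.4917 -0.2679  0.2516] [ 0.42 -0.11  0.07] 0.0601
```

View pics/c1.png

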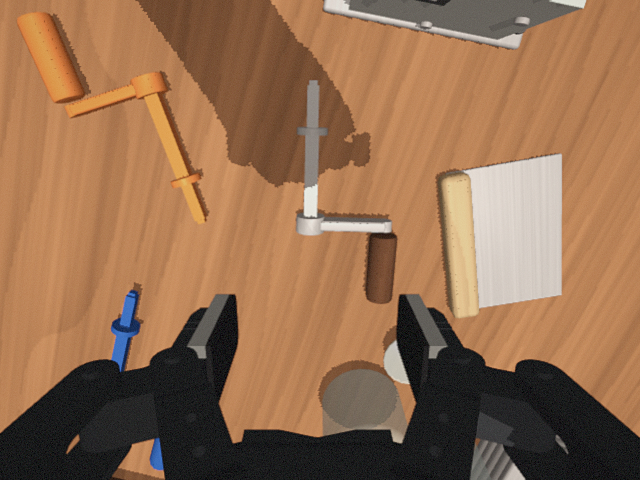

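The steel crank runs from its tip at (312,82) through the collar at (312,132) to the hub at (310,224). The dark wooden handle is at (381,268). I'll fit its axis.

```bash
cat > crank.py <<'E'
import sys
from h import *
tag=sys.argv[1];z=np.load(f'pics/{tag}.npz');c={k:z[k] for k in z};W=cloud(c,z['d'])
im=cv2.imread(f'pics/{tag}.png').astype(int)
sat=im.max(2)-im.min(2)
m=np.zeros((480,640),bool);m[78:212,290:335]=1
m&=(W[...,2]>.008)&(W[...,2]<.03)&(sat<45)
m=m
P=W[m];print(len(P))
top=P
# long axis by PCA
A=P[:,:2]
for it in range(5):
    mu=A.mean(0);u=np.linalg.svd(A-mu,full_matrices=False)[2][0];u*=np.sign(u[1]);n=np.array([u[1],-u[0]]);r=(A-mu)@n;A=A[abs(r)<.0075]
yaw=np.arctan2(-u[0],u[1]);t=(P[:,:2]-mu)@u;r=(P[:,:2]-mu)@n
tip=np.percentile(t,99.7);print('yaw',yaw,'mu',mu,'tip',(mu+u*tip).round(4),'z med',np.median(P[:,2]))
w=[ (round(b,3),round(float(np.ptp(r[(t>b)&(t<b+.004)])),4), round(float(np.median(P[(t>b)&(t<b+.004),2])),4),round(float(np.median(r[(t>b)&(t<b+.004)])),4)) for b in np.arange(t.min(),t.max(),.004)]
print(w)
col=[b for b,x,_,_ in w if x>.018];print('collar t',col)
g=mu+u*(tip-.084);print('grip(y=3) by tip',g)
o=R.from_rotvec(z['rot']).as_matrix();print('tool y ang',np.arctan2(o[1,1],o[0,1]))
d=np.r_[g,0]-z['pos'];print('shift tool to grip xy',(o.T@d*100).round(2))
# ray/plane check of tip px
E
python3 crank.py c1
```

```text
1735
yaw 0.28362152151111325 mu [ 0.47446179 -0.23233696] tip [ 0.4582 -0.1764] z med 0.019762302428727674
[(np.float64(-0.059), 0.0105, 0.0198, -0.0002), (np.float64(-0.055), 0.0113, 0.0199, 0.0002), (np.float64(-0.051), 0.0114, 0.0197, 0.0001), (np.float64(-0.047), 0.0113, 0.0201, 0.0), (np.float64(-0.043), 0.0112, 0.0202, -0.0001), (np.float64(-0.039), 0.0112, 0.0199, 0.0003), (np.float64(-0.035), 0.0112, 0.02, -0.0003), (np.float64(-0.031), 0.0112, 0.0199, 0.0001), (np.float64(-0.027), 0.0111, 0.0201, -0.0004), (np.float64(-0.023), 0.0111, 0.0198, -0.0001), (np.float64(-0.019), 0.0111, 0.02, 0.0004), (np.float64(-0.015), 0.011, 0.0203, 0.0002), (np.float64(-0.011), 0.011, 0.0199, 0.0001), (np.float64(-0.007), 0.011, 0.02, 0.0), (np.float64(-0.003), 0.0109, 0.0198, -0.0001), (np.float64(0.001), 0.0109, 0.0199, 0.0003), (np.float64(0.005), 0.0108, 0.02, -0.0002), (np.float64(0.009), 0.026, 0.0204, -0.0003), (np.float64(0.013), 0.0269, 0.0261, -0.0003), (np.float64(0.017), 0.0269, 0.0206, 0.0005), (np.float64(0.021), 0.009, 0.0192, 0.0003), (np.float64(0.025), 0.0089, 0.0192, 0.0002), (np.float64(0.029), 0.0089, 0.019, 0.0), (np.float64(0.033), 0.0089, 0.019, 0.0), (np.float64(0.037), 0.0088, 0.019, -0.0001), (np.float64(0.041), 0.0088, 0.0189, -0.0002), (np.float64(0.045), 0.0096, 0.0191, -0.0003), (np.float64(0.049), 0.0097, 0.0191, -0.0004), (np.float64(0.053), 0.0087, 0.0182, 0.0004), (np.float64(0.057), 0.0061, 0.0177, 0.0003)]
collar t [np.float64(0.009), np.float64(0.013), np.float64(0.017)]
grip(y=3) by tip [ 0.48165899 -0.25702894]
tool y ang 0.3099249683812853
shift tool to grip xy [ 1.43 -0.59 25.16]
```

```bash
python3 -m handwheel '[[[0.2,-0.6,3],0.5],[[0.24,-0.65,7.5],1.5],[[0.24,-0.65,12],1.5],[[0.24,-0.65,16],1.5],[[0.24,-0.65,19],1.5],[[0.24,-0.65,21.5],1.5],[[0.24,-0.65,23],1.5],[[0.24,-0.65,24],1.5],[[0.24,-0.65,24.2],1.5],[[0.24,-0.65,24.2],1.5]]' 4; python3 snap.py wrist c2
```

```text
time: 13.6
ee_pos: [0.4865, -0.2601, 0.0097]
tool_rot: [-1.875, -2.521, -0.0]
contact_force: [0.5, -1.1, -0.4]
grip_width: 0.0398
13.6 [ 0.4865 -0.2601  0.0097] [ 0.47 -1.06 -0.43] 0.0398
```

View pics/c2.png

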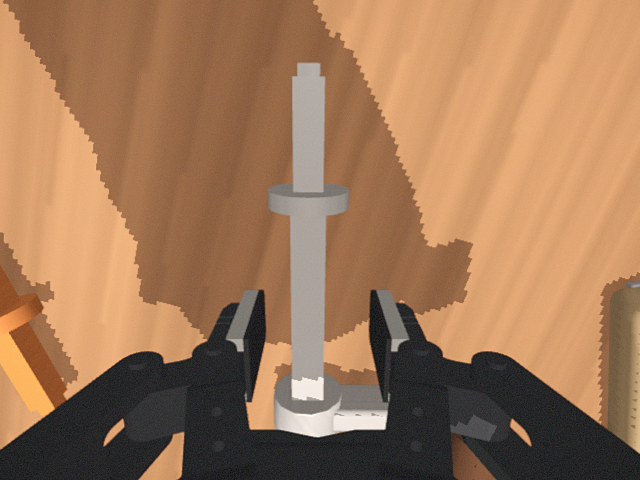

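```bash
python3 -m handwheel '[[[0,-0.1,0.1],0],[[0,-0.2,0.2],0],[[0,-0.3,0.3],0],[[0,-0.3,0.4],0],[[0,-0.3,0.5],0],[[0,-0.3,0.5],0],[[0,-0.3,0.5],0],[[0,-0.3,0.5],0],[[0,-0.3,0.5],0],[[0,-0.3,0.5],0]]'; python3 snap.py wrist c3
python3 -m handwheel '[[[0,0,0],0],[[0,0,0],0],[[0,0,0],0],[[0,0,0],0],[[0,0,0],0],[[0,0,0],0],[[0,0,0],0],[[0,0,0],0],[[0,0,0],0],[[0,0,0],0]]' 0; python3 snap.py wrist c4
```

```text
time: 14.65
ee_pos: [0.4833, -0.2614, 0.0045]
tool_rot: [-1.875, -2.52, -0.0]
contact_force: [-0.6, 1.0, -0.5]
grip_width: 0.0399
14.65 [ 0.4833 -0.2614  0.0045] [-0.63  0.97 -0.49] 0.0399
time: 15.7
ee_pos: [0.4834, -0.2615, 0.0046]
tool_rot: [1.875, 2.52, 0.0]
contact_force: [-1.4, 0.6, 5.5]
grip_width: 0.0104
15.7 [ 0.4834 -0.2615  0.0046] [-1.37  0.61  5.54] 0.0104
```

View pics/c4.png

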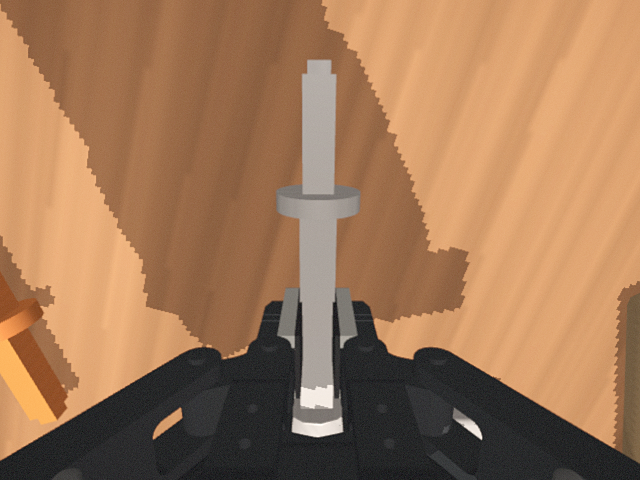

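The crank is held at 10.4 mm opening, in line with the jaws. I'll lift it straight up and refine the socket position.

```bash
python3 -m handwheel '[[[0,0,-0.5],0],[[0,0,-1.5],0],[[0,0,-2.5],0],[[0,0,-3.5],0],[[0,0,-4.5],0],[[0,0,-5.5],0],[[0,0,-6.5],0],[[0,0,-7.5],0],[[0,0,-8.3],0],[[0,0,-8.3],0]]' 0; python3 snap.py wrist c5; python3 snap.py side s5; python3 snap.py scene n5
python3 - <<'E'
import cv2
im=cv2.imread('pics/s5.png');cv2.imwrite('pics/s5z.png',cv2.resize(im[225:365,265:385],None,fx=5,fy=5,interpolation=cv2.INTER_CUBIC)[:600])
im=cv2.imread('pics/n5.png');cv2.imwrite('pics/n5z.png',cv2.resize(im[230:340,210:340],None,fx=5,fy=5,interpolation=cv2.INTER_CUBIC))
E
```

```text
time: 16.75
ee_pos: [0.484, -0.2618, 0.0887]
tool_rot: [1.874, 2.519, 0.001]
contact_force: [0.2, 0.5, -3.3]
grip_width: 0.0104
16.75 [ 0.484  -0.2618  0.0887] [ 0.23  0.49 -3.32] 0.0104
16.8 [ 0.4837 -0.2615  0.088 ] [ 0.25  0.38 -2.65] 0.0106
16.85 [ 0.4834 -0.2613  0.0875] [-0.53  0.25 -3.24] 0.0102
```

View pics/c5.png

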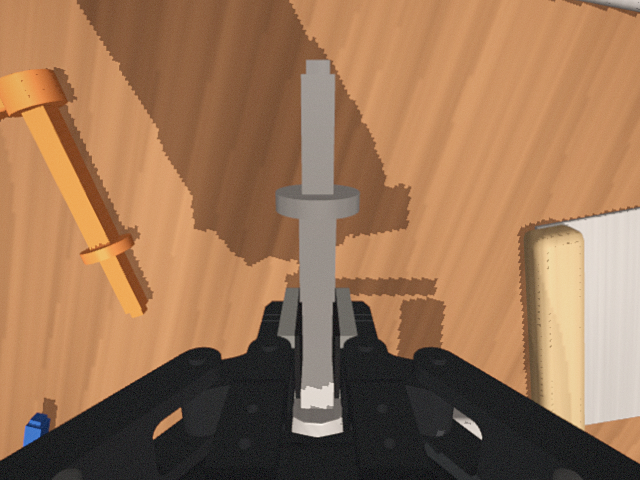

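View pics/s5z.png

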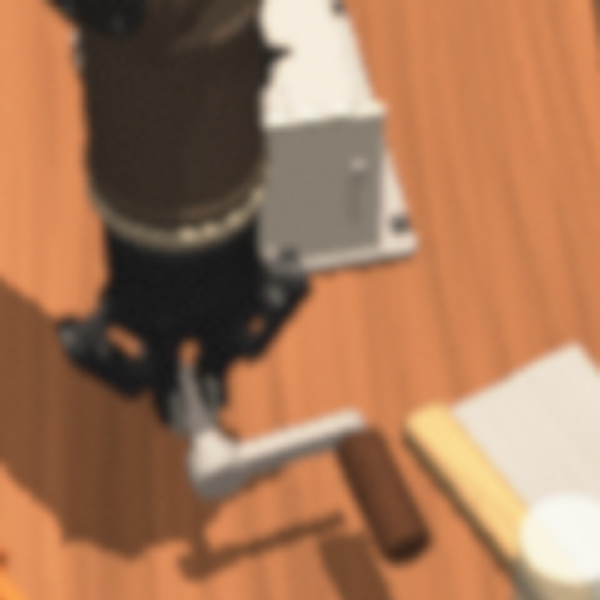

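View pics/n5z.png

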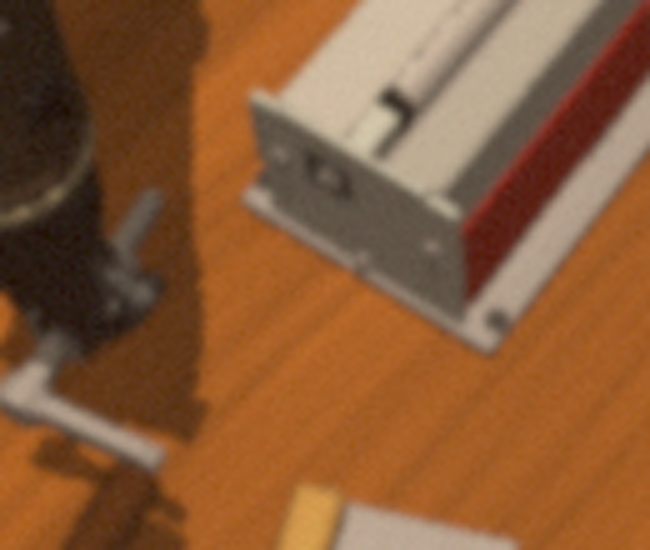

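```bash
python3 - <<'E'
from h import *
from scipy.optimize import least_squares
yaw=.135;ex=np.array([np.cos(yaw),np.sin(yaw),0]);ey=np.array([-np.sin(yaw),np.cos(yaw),0])
obs=[]
for n,f,(u0,v0) in (("side","side0",(312.5,260.6)),("scene","scene0",(275.4,264.8)),("scene","n5",(275.4,264.8))):
    c=camera_info(n);im=cv2.imread(f'pics/{f}.png');g=cv2.cvtColor(im,cv2.COLOR_BGR2GRAY).astype(float)
    r=9;x0,y0=int(u0)-r,int(v0)-r;w=g[y0:y0+2*r+1,x0:x0+2*r+1]
    print(f);print(w[4:15,3:16].astype(int))
    bg=np.median(w);wt=np.clip(bg-12-w,0,None)
    lab=cv2.connectedComponentsWithStats((wt>0).astype(np.uint8))[1]
    k=lab[r-3:r+4,r-3:r+4];k=k[k>0];l=np.bincount(k).argmax();mm=(lab==l).astype(np.uint8)
    hull=cv2.convexHull(cv2.findContours(mm,0,1)[0][0]);M=cv2.moments(hull);uc,vc=M['m10']/M['m00']+x0,M['m01']/M['m00']+y0
    vv,uu=np.mgrid[0:19,0:19];print('hull centroid',uc,vc,'area',M['m00'],'wt',(wt*mm*uu).sum()/(wt*mm).sum()+x0,(wt*mm*vv).sum()/(wt*mm).sum()+y0)
    obs.append((c,(uc,vc)))
    K=np.array([[c['fx'],0,c['cx']],[0,c['fy'],c['cy']],[0,0,1]])
    p=cv2.undistortPoints(np.array([[[uc,vc]]]),K,c['D']).ravel();Rm=R.from_rotvec(c['rvec']).as_matrix()
    d=Rm.T@np.r_[p,1];o=-Rm.T@c['tvec']
    t=(-.1760-o@ey)/(d@ey);X=o+t*d;print('plane hit',X.round(4),'x\'',X@ex)
    t=(.097-o[2])/d[2];X=o+t*d;print('z hit',X.round(4),'x\'',X@ex,'y\'',X@ey)
E
```

```text
side0
[[115 115 113 111 111 110 109 109 108 106 103 105 112]
 [115 110 106 102  98  96  95  93  89  85  84  93 108]
 [111  98  88  82  82  85  86  83  75  66  66  82 105]
 [107  86  69  72  86  99 107 103  87  66  59  77 104]
 [105  80  63  78 105 123 129 125 107  77  60  76 102]
 [104  79  66  90 123 138 140 135 118  86  62  76 102]
 [104  78  66  96 129 139 134 125 109  82  64  79 102]
 [104  80  65  86 113 120 113 101  90  77  74  86 104]
 [106  85  69  77  91  95  91  88  89  91  94  99 110]
 [109  95  89  90  95  98  97  97 101 106 109 111 113]
 [113 106 103 107 109 110 107 107 109 112 116 116 116]]
hull centroid 312.2513966480447 259.9404096834264 area 89.5 wt 312.21465968586386 259.6668848167539
plane hit [ 0.5143 -0.1078  0.0921] x' 0.49514323258073223
z hit [ 0.5142 -0.112   0.097 ] x' 0.4944496433657351 y' -0.18018989800717683
scene0
[[ 85  80  78  80  82  84  96 106 130 148 166 177 182]
 [ 84  76  68  70  76  79  84  89  96 115 135 155 171]
 [ 81  74  61  56  65  75  77  83  87  90 105 118 140]
 [ 83  74  61  50  57  64  71  75  77  82  86  94 105]
 [ 85  80  65  60  65  7
[... 705 characters left out ...]
3  72  78  83  86  91 102 124 143]
 [ 85  78  59  50  60  65  75  79  80  83  86  97 109]
 [ 87  78  65  56  65  78  83  79  75  77  83  88  92]
 [ 85  81  68  61  74  90  94  84  73  67  74  83  86]
 [ 86  77  75  67  80  97  98  88  81  64  65  79  84]
 [ 84  84  79  72  76  83  86  87  79  63  61  74  84]
 [ 85  84  84  79  76  75  77  74  73  58  57  75  84]
 [ 84  87  84  85  85  82  79  69  64  59  58  68  80]
 [ 88  84  86  85  84  84  81  79  70  69  63  73  80]]
hull centroid 272.25 262.47222222222223 area 12.0 wt 272.061797752809 262.2303370786517
plane hit [ 0.5087 -0.1085  0.0972] x' 0.4894319568294491
z hit [ 0.5086 -0.1085  0.097 ] x' 0.48934916033868636 y' -0.17591628308597898
```

```bash
python3 -m handwheel '[[[0.2,0.8,0],2],[[0.5,1.8,0],4],[[0.9,2.8,0],6],[[1.3,3.8,0],8],[[1.7,4.7,0],9],[[2.0,5.3,0],9],[[2.1,5.5,0],9],[[2.1,5.5,0],9],[[2.1,5.5,0],9],[[2.1,5.5,0],9]]'; python3 snap.py wrist c6; python3 snap.py scene n6; python3 snap.py side s6
python3 - <<'E'
import cv2
im=cv2.imread('pics/n6.png');cv2.imwrite('pics/n6z.png',cv2.resize(im[230:340,210:340],None,fx=5,fy=5,interpolation=cv2.INTER_CUBIC))
im=cv2.imread('pics/s6.png');cv2.imwrite('pics/s6z.png',cv2.resize(im[225:345,265:385],None,fx=5,fy=5,interpolation=cv2.INTER_CUBIC)[:600])
E
```

```text
time: 17.9
ee_pos: [0.5296, -0.226, 0.0876]
tool_rot: [-2.068, -2.365, 0.0]
contact_force: [0.4, 0.0, -2.8]
grip_width: 0.0105
17.9 [ 0.5296 -0.226   0.0876] [ 0.37  0.   -2.77] 0.0105
17.95 [ 0.5296 -0.226   0.0876] [-0.29 -0.06 -2.77] 0.0103
18.0 [ 0.5297 -0.2259  0.0876] [ 0.61  0.3  -2.46] 0.0103
```

View pics/c6.png

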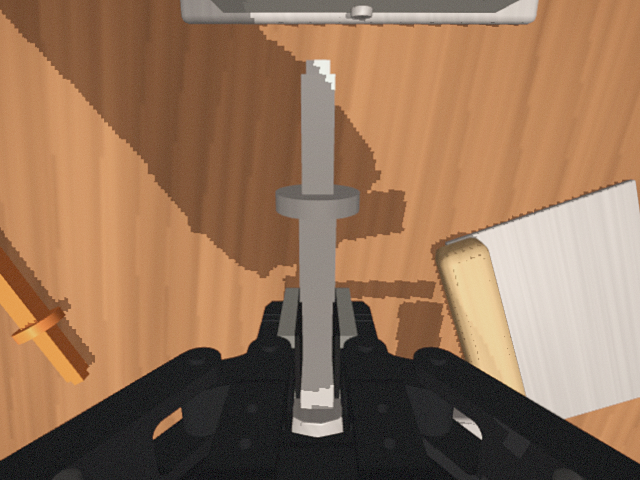

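View pics/n6z.png

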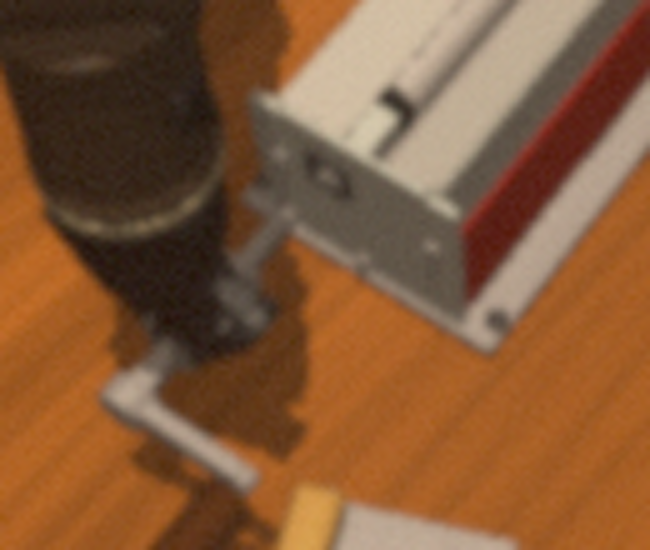

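View pics/s6z.png

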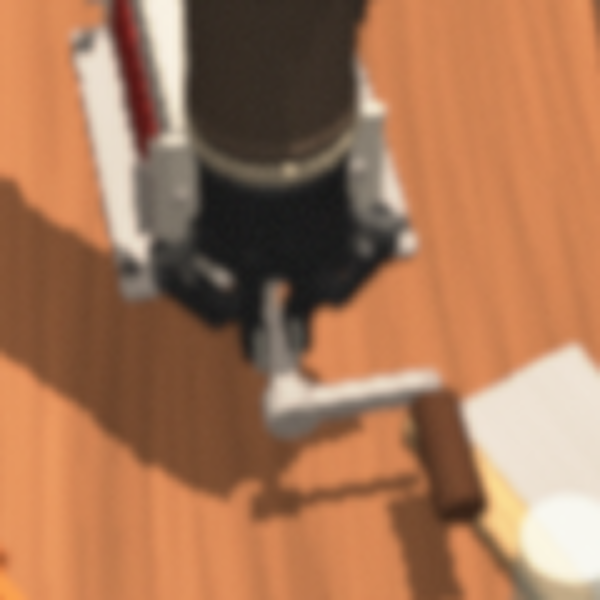

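```bash
python3 - <<'E'
from h import *
o=get_obs();T=R.from_rotvec(o['tool_rot']).as_matrix();print('toolx ang',np.arctan2(T[1,0],T[0,0])-np.pi/2, T[:,2].round(4))
tip=o['ee_pos']+T@np.array([.0888,0,-.0094]);print('tip pred',tip)
yaw=.135;ex=np.array([np.cos(yaw),np.sin(yaw),0]);ey=np.array([-np.sin(yaw),np.cos(yaw),0])
S=.495*ex-.176*ey+np.array([0,0,.097]);print('S',S,'rel',((tip-S)@ex).round(4),((tip-S)@ey).round(4),(tip-S)[2].round(4))
c=camera_info('scene');print('scene tip',proj(c,tip),'S',proj(c,S),'collar',proj(c,tip-T[:,0]*.043))
for p in (S+.007*ex,S-.007*ex,S+[0,0,.007],S-[0,0,.007]): print(proj(c,p))
cw=camera_info('wrist');print('wrist tip',proj(cw,tip),'collar',proj(cw,tip-T[:,0]*.043))
im=cv2.imread('pics/n6.png');z=8
crop=cv2.resize(im[245:300,245:300],None,fx=10,fy=10,interpolation=cv2.INTER_CUBIC)
for p,col in ((tip,(0,255,0)),(S,(255,0,0)),(tip-T[:,0]*.043,(0,255,255))):
    u=(proj(c,p)[0]-245+.5)*10;cv2.circle(crop,tuple(u.astype(int)),4,col,1)
q=[S+a*ex+b*np.array([0,0,1]) for a,b in ((.00575,.00575),(.00575,-.00575),(-.00575,-.00575),(-.00575,.00575))]
cv2.polylines(crop,[((proj(c,np.array(q))-245+.5)*10).astype(int).reshape(-1,1,2)],True,(255,0,0),1)
cv2.imwrite('pics/n6q.png',crop)
im=cv2.imread('pics/side0.png');c=camera_info('side')
crop=cv2.resize(im[235:290,285:340],None,fx=10,fy=10,interpolation=cv2.INTER_CUBIC)
cv2.polylines(crop,[((proj(c,np.array(q))-np.array([285,235])+.5)*10).astype(int).reshape(-1,1,2)],True,(255,0,0),1)
cv2.imwrite('pics/s0q.png',crop)
E
```

```text
toolx ang 0.13386271377006786 [ 1.e-04 -0.e+00 -1.e+00]
tip pred [ 0.5179386  -0.13780002  0.09696231]
S [ 0.51418405 -0.10777643  0.097     ] rel -0.0003 -0.0303 -0.0
scene tip [[266.81107976 271.75340045]] S [[273.95099253 263.53196417]] collar [[256.50673902 283.8281036 ]]
[[276.08862363 264.82077627]]
[[271.82068203 262.24759723]]
[[273.74318436 262.14895879]]
[[274.15679291 264.90168237]]
wrist tip [[317.43443298  59.90396391]] collar [[317.28249028 198.89787712]]
```

View pics/n6q.png

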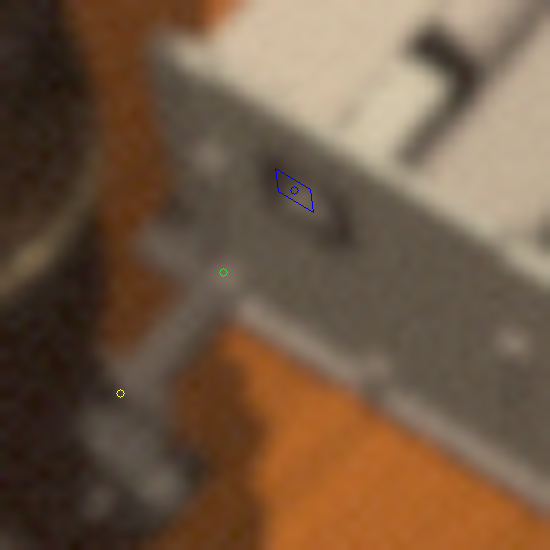

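View pics/s0q.png

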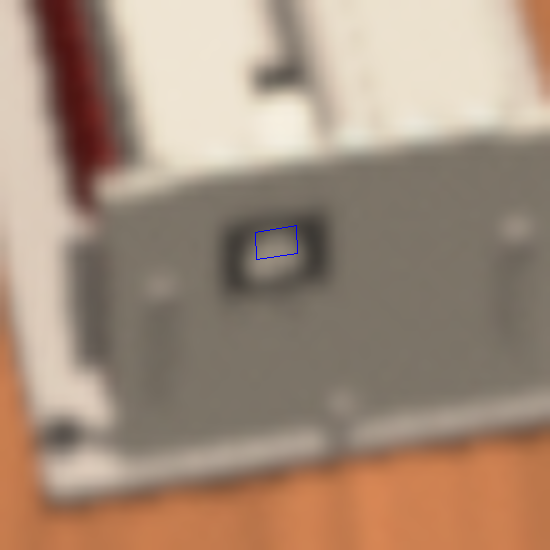

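```bash
python3 - <<'E'
import cv2,numpy as np
im=cv2.imread('pics/c6.png');cv2.imwrite('pics/c6q.png',cv2.resize(im[0:70,165:555],None,fx=2,fy=4,interpolation=cv2.INTER_CUBIC))
im=cv2.imread('pics/side0.png');cv2.imwrite('pics/s0b.png',cv2.resize(im[240:295,270:360],None,fx=8,fy=8,interpolation=cv2.INTER_LANCZOS4))
im=cv2.imread('pics/c1.png');cv2.imwrite('pics/c1q.png',cv2.resize(im[0:60,310:610],None,fx=2.6,fy=5,interpolation=cv2.INTER_CUBIC))
from h import *
z=np.load('pics/c6.npz');c={k:z[k] for k in z};W=cloud(c,z['d'])
yaw=.135;ex=np.array([np.cos(yaw),np.sin(yaw),0]);ey=np.array([-np.sin(yaw),np.cos(yaw),0])
for v in (2,6,10,14,18,21):
    print(v,[(u,(W[v,u]@ex).round(4),(W[v,u]@ey).round(4),W[v,u,2].round(4)) for u in (184,200,280,352,362,372,440,520,534)])
E
```

```text
2 [(184, np.float64(0.4314), np.float64(-0.1722), np.float64(0.0143)), (200, np.float64(0.4392), np.float64(-0.1724), np.float64(0.0153)), (280, np.float64(0.4784), np.float64(-0.1764), np.float64(0.0329)), (352, np.float64(0.5094), np.float64(-0.1767), np.float64(0.034)), (362, np.float64(0.5137), np.float64(-0.1768), np.float64(0.0345)), (372, np.float64(0.518), np.float64(-0.1767), np.float64(0.0342)), (440, np.float64(0.547), np.float64(-0.1769), np.float64(0.0353)), (520, np.float64(0.5911), np.float64(-0.1719), np.float64(0.0134)), (534, np.float64(0.597), np.float64(-0.1723), np.float64(0.015))]
6 [(184, np.float64(0.4313), np.float64(-0.1739), np.float64(0.0145)), (200, np.float64(0.4388), np.float64(-0.1739), np.float64(0.0144)), (280, np.float64(0.4778), np.float64(-0.1767), np.float64(0.027)), (352, np.float64(0.51), np.float64(-0.1769), np.float64(0.0277)), (362, np.float64(0.5143), np.float64(-0.177), np.float64(0.0286)), (372, np.float64(0.519), np.float64(-0.1767), np.float64(0.027)), (440, np.float64(0.549), np.float64(-0.177), np.float64(0.0285)), (520, np.float64(0.
[... 1871 characters left out ...]
float64(0.0126)), (534, np.float64(0.5989), np.float64(-0.1788), np.float64(0.0132))]
21 [(184, np.float64(0.4298), np.float64(-0.1798), np.float64(0.0114)), (200, np.float64(0.438), np.float64(-0.1801), np.float64(0.0131)), (280, np.float64(0.4766), np.float64(-0.1803), np.float64(0.0135)), (352, np.float64(0.5112), np.float64(-0.1803), np.float64(0.0134)), (362, np.float64(0.5161), np.float64(-0.1802), np.float64(0.0132)), (372, np.float64(0.521), np.float64(-0.1801), np.float64(0.0125)), (440, np.float64(0.5536), np.float64(-0.1802), np.float64(0.0133)), (520, np.float64(0.5922), np.float64(-0.1801), np.float64(0.0134)), (534, np.float64(0.6059), np.float64(-0.1774), np.float64(-0.0009))]
```

View pics/c6q.png

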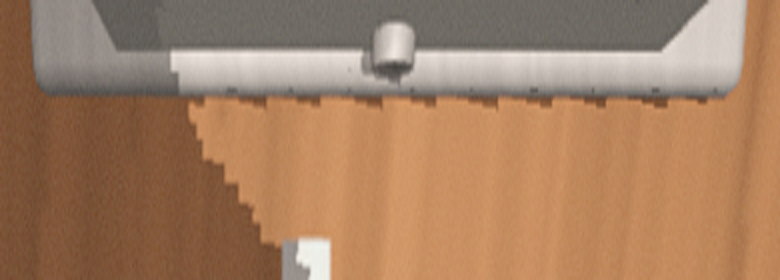

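View pics/s0b.png

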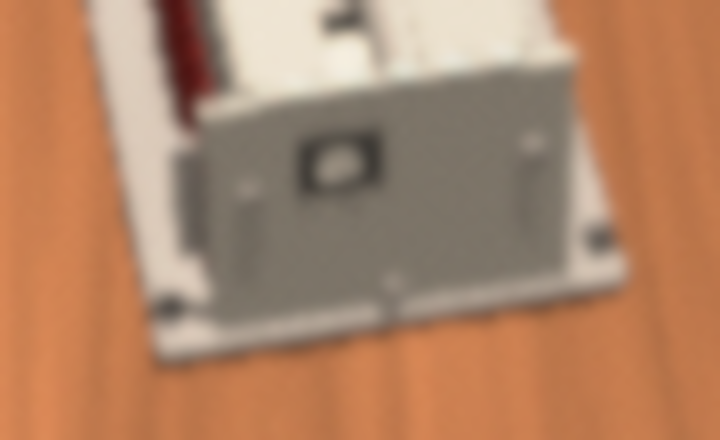

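View pics/c1q.png

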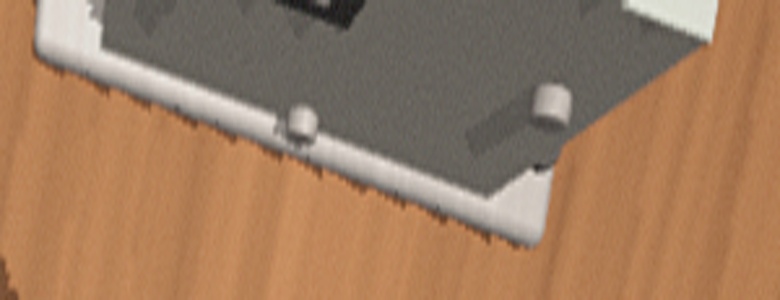

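```bash
python3 - <<'E'
from h import *
yaw=.135;ex=np.array([np.cos(yaw),np.sin(yaw),0]);ey=np.array([-np.sin(yaw),np.cos(yaw),0])
z=np.load('pics/c1.npz');c={k:z[k] for k in z};W=cloud(c,z['d']);im=cv2.imread('pics/c1.png')
g=cv2.cvtColor(im,cv2.COLOR_BGR2GRAY)
for v in range(0,8): print(v,g[v,408:454:2])
for v in (0,1,2,3,4,5,6):
    us=np.where(g[v,400:460]<60)[0]+400
    if len(us): print(v,us.min(),us.max(),[((W[v,u]@ex).round(4),(W[v,u]@ey).round(4),W[v,u,2].round(4)) for u in (us.min(),us.max())])
def hit(c,u,v,off=-.1767,dz=0):
    K=np.array([[c['fx'],0,c['cx']],[0,c['fy'],c['cy']],[0,0,1]])
    p=cv2.undistortPoints(np.array([[[u,v]]],float),K,c['D']).ravel();Rm=R.from_rotvec(c['rvec']).as_matrix()
    d=Rm.T@np.r_[p,1];o=-Rm.T@c['tvec'];X=o+(off-o@ey)/(d@ey)*d;return (X@ex).round(4),X[2].round(4)
s=camera_info('side')
for n,(a,b) in dict(plate=(341,163),boss=(392,290),boltL=(250,187),boltR=(535,140),cheekTL=(203,110),cheekTR=(575,57),cheekBL=(215,325),cheekBR=(568,272)).items(): print('side',n,hit(s,270+a/8-.5,240+b/8-.5))
s=camera_info('scene')
for n,(a,b) in dict(plate=(308,203),boltL=(205,155),boltR=(512,343)).items(): print('scene',n,hit(s,245+a/10-.5,245+b/10-.5))
print('wrist c1 boltR', )
v,u=int(100/5),int(310+550/2.6);print(W[v,u]@ex,W[v,u]@ey,W[v,u,2])
E
```

```text
0 [ 97  99  98  90  61  50  44  25  29  31  38  59 101 123 100  42  34  37
  42  37  39  72  99]
1 [103 105  97 106 102  92  82  55  44  30  36  34  41  68  58  41  42  39
  41  35  43  99 100]
2 [104 100  97 100 103 106  93  98  81  62  44  37  35  39  33  32  37  35
  44  36  89 101 102]
3 [ 98  98  99 103  98  99  95  93  92  91  94  66  59  36  42  37  34  35
  34  81 102  98 100]
4 [ 99 104 103 102 101 103  98  93  90  91  88  91 101  90  57  47  41  30
  40  93 104 101 102]
5 [ 97  98 103  98 105  98  98  94  88  89  89 101 104 107 102  92  69  56
  77 103 102 103  99]
6 [102 103 101 103 101  99 103 102  88  90  98 102 101 100 100 101  87 101
 103 103 102  99  97]
7 [102 100 103 100  98 103 101 103  91  97  98 101  96  96 104 103 103 103
  99 103  99 101  97]
0 418 449 [(np.float64(0.4934), np.float64(-0.177), np.float64(0.0827)), (np.float64(0.5109), np.float64(-0.1769), np.float64(0.0963))]
1 421 448 [(np.float64(0.4955), np.float64(-0.1774), np.float64(0.0834)), (np.float64(0.5108), np.float64(-0.1772), np.float64(0.0947))]
2 427 447 [(np.float64(0.4995), np.float64(-0.1775)
[... 445 characters left out ...]
09), np.float64(-0.177), np.float64(0.0831))]
side plate (np.float64(0.4947), np.float64(0.0932))
side boss (np.float64(0.5117), np.float64(0.0197))
side boltL (np.float64(0.4627), np.float64(0.0883))
side boltR (np.float64(0.5632), np.float64(0.0891))
side cheekTL (np.float64(0.4482), np.float64(0.1318))
side cheekTR (np.float64(0.5768), np.float64(0.129))
side cheekBL (np.float64(0.4475), np.float64(0.0163))
side cheekBR (np.float64(0.5763), np.float64(0.0136))
scene plate (np.float64(0.4999), np.float64(0.0961))
scene boltL (np.float64(0.4649), np.float64(0.088))
scene boltR (np.float64(0.5651), np.float64(0.0867))
wrist c1 boltR
0.5622852248723574 -0.17901274069544704 0.09302519597566236
```

The socket centre comes out at x' = 0.497 (plate edges in c1, cross-checked with the side view), and the crank tip is at 0.495. I'll correct by +1.9 mm and move to within about 4 mm of the mouth.

```bash
python3 -m handwheel '[[[0,0.1,0],0],[[0.3,0.19,0],0],[[0.7,0.19,0],0],[[1.1,0.19,0],0],[[1.5,0.19,0],0],[[1.9,0.19,0],0],[[2.3,0.19,0],0],[[2.5,0.19,0],0],[[2.5,0.19,0],0],[[2.5,0.19,0],0]]'; python3 snap.py wrist c7;python3 snap.py scene n7
python3 - <<'E'
from h import *
o=get_obs();T=R.from_rotvec(o['tool_rot']).as_matrix()
tip=o['ee_pos']+T@np.array([.0888,.0002,-.0094])
yaw=.135;ex=np.array([np.cos(yaw),np.sin(yaw),0]);ey=np.array([-np.sin(yaw),np.cos(yaw),0])
print('tip x,y,z',(tip@ex).round(4),(tip@ey).round(4),tip[2].round(4),'yaw',np.arctan2(T[1,0],T[0,0])-np.pi/2)
im=cv2.imread('pics/c7.png');cv2.imwrite('pics/c7q.png',cv2.resize(im[0:120,240:400],None,fx=4,fy=4,interpolation=cv2.INTER_CUBIC))
im=cv2.imread('pics/n7.png');cv2.imwrite('pics/n7q.png',cv2.resize(im[245:300,245:300],None,fx=10,fy=10,interpolation=cv2.INTER_CUBIC))
E
```

```text
time: 19.05
ee_pos: [0.5286, -0.2006, 0.0876]
tool_rot: [2.067, 2.365, -0.0]
contact_force: [0.3, 0.3, -2.4]
grip_width: 0.0103
19.05 [ 0.5286 -0.2006  0.0876] [ 0.29  0.28 -2.43] 0.0103
19.1 [ 0.5286 -0.2007  0.0876] [-0.25 -0.81 -3.  ] 0.0105
tip x,y,z 0.497 -0.1813 0.0969 yaw 0.13408342975539167
```

View pics/c7q.png

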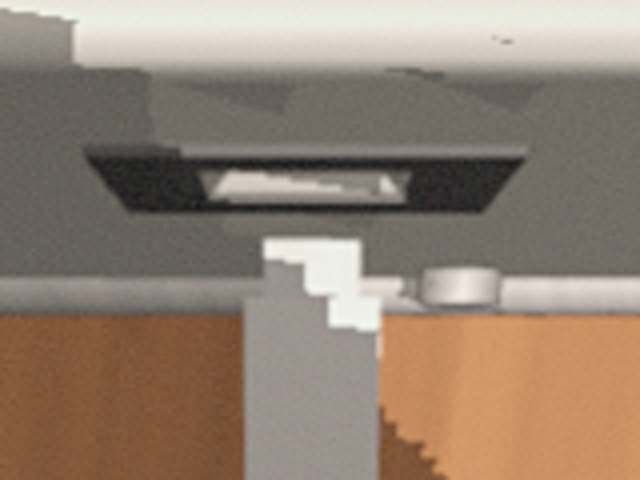

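View pics/n7q.png

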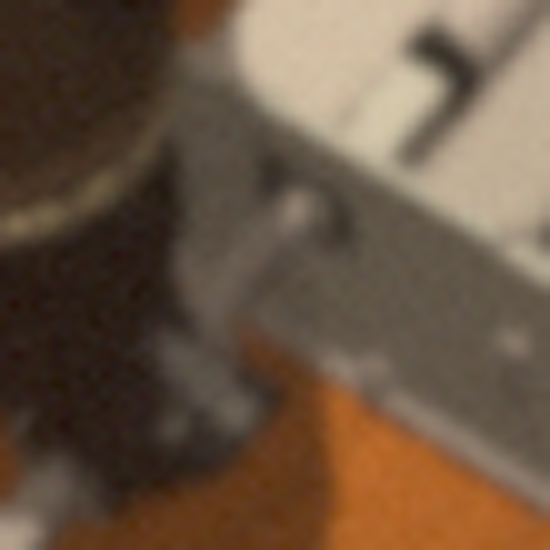

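The plate and socket mouth are clearly visible, centred at crop x ≈ 306. The tip is at 312, about 0.4 mm off. I'll start inserting gently.

```bash
python3 -m handwheel '[[[0,-0.04,0],0],[[0.2,-0.04,0],0],[[0.4,-0.04,0],0],[[0.6,-0.04,0],0],[[0.8,-0.04,0],0],[[1.0,-0.04,0],0],[[1.2,-0.04,0],0],[[1.4,-0.04,0],0],[[1.5,-0.04,0],0],[[1.5,-0.04,0],0]]'; python3 snap.py wrist c8
python3 - <<'E'
from h import *
o=get_obs();T=R.from_rotvec(o['tool_rot']).as_matrix()
tip=o['ee_pos']+T@np.array([.0888,.0002,-.0094])
yaw=.135;ex=np.array([np.cos(yaw),np.sin(yaw),0]);ey=np.array([-np.sin(yaw),np.cos(yaw),0])
print('tip x,y,z',(tip@ex).round(4),(tip@ey).round(4),tip[2].round(4),'yaw',np.arctan2(T[1,0],T[0,0])-np.pi/2)
E
```

```text
time: 20.15
ee_pos: [0.5261, -0.1855, 0.0875]
tool_rot: [-2.067, -2.366, -0.0]
contact_force: [-0.1, 0.1, -3.5]
grip_width: 0.0104
20.15 [ 0.5261 -0.1855  0.0875] [-0.1   0.11 -3.47] 0.0104
tip x,y,z 0.4966 -0.1659 0.0969 yaw 0.134511212341466
```

View pics/c8.png

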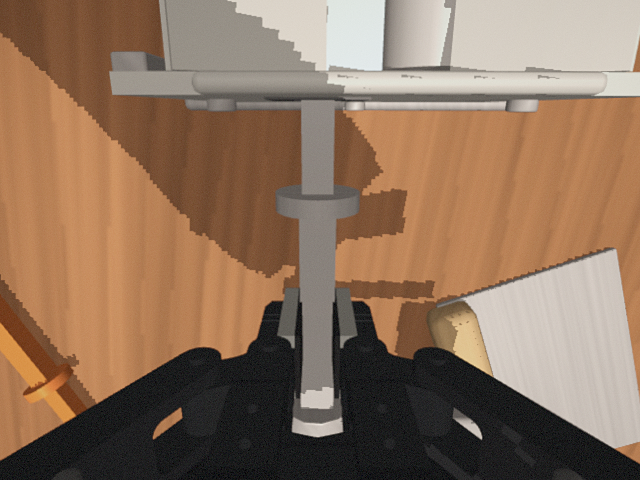

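The tip is about 11 mm in with no resistance, so I continue.

```bash
python3 -m handwheel '[[[0.2,0,0],0],[[0.5,0,0],0],[[0.8,0,0],0],[[1.1,0,0],0],[[1.4,0,0],0],[[1.7,0,0],0],[[2.0,0,0],0],[[2.3,0,0],0],[[2.4,0,0],0],[[2.4,0,0],0]]'
```

```text
time: 21.2
ee_pos: [0.523, -0.1616, 0.0875]
tool_rot: [-2.067, -2.366, -0.0]
contact_force: [0.6, -0.8, -2.4]
grip_width: 0.0107
```

```bash
python3 -m handwheel '[[[0.1,0,0],0],[[0.2,0,0],0],[[0.3,0,0],0],[[0.4,0,0],0],[[0.5,0,0],0],[[0.6,0,0],0],[[0.7,0,0],0],[[0.7,0,0],0],[[0.7,0,0],0],[[0.7,0,0],0]]'; python3 snap.py wrist c9
```

```text
time: 22.2
ee_pos: [0.5222, -0.1563, 0.0877]
tool_rot: [2.067, 2.363, -0.001]
contact_force: [-0.2, -4.5, -3.8]
grip_width: 0.0101
22.2 [ 0.5222 -0.1563  0.0877] [-0.25 -4.48 -3.79] 0.0101
```

View pics/c9.png

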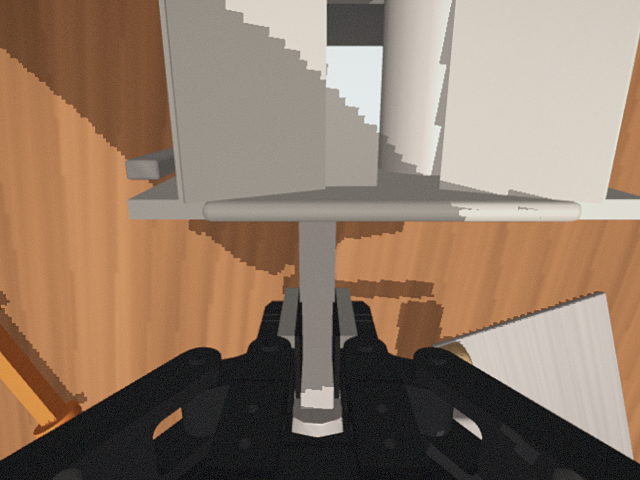

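The collar seated at about 40 mm with only 4.5 N. I'll take the pressure off, then release and rise.

```bash
python3 -m handwheel '[[[-0.08,0,0],0],[[-0.15,0,0],0],[[-0.15,0,0],0],[[-0.15,0,0],0],[[-0.15,0,0],0],[[-0.15,0,0],0],[[-0.15,0,0],0],[[-0.15,0,0],0],[[-0.15,0,0],0],[[-0.15,0,0],0]]' 0
python3 -m handwheel '[[[0,0,0],0],[[0,0,0],0],[[0,0,0],0],[[0,0,0],0],[[0,0,0],0],[[0,0,0],0],[[0,0,0],0],[[0,0,0],0],[[0,0,0],0],[[0,0,0],0]]' 4; python3 snap.py wrist d1
```

```text
time: 23.25
ee_pos: [0.5222, -0.1564, 0.0875]
tool_rot: [-2.067, -2.366, -0.0]
contact_force: [-0.3, -1.5, -1.9]
grip_width: 0.0104
time: 24.25
ee_pos: [0.5222, -0.1564, 0.0875]
tool_rot: [-2.067, -2.366, -0.0]
contact_force: [-0.8, 0.0, -0.6]
grip_width: 0.0401
24.25 [ 0.5222 -0.1564  0.0875] [-0.81  0.02 -0.56] 0.0401
```

View pics/d1.png

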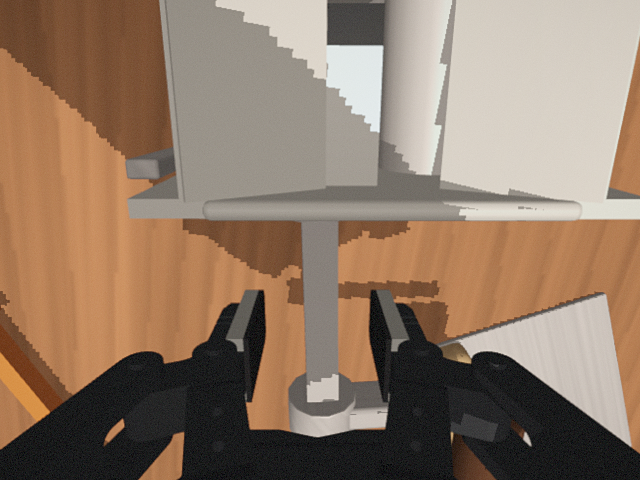

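The crank is held by the socket and clear of both pads. I'll rise, pull back, and check.

```bash
python3 -m handwheel '[[[0,0,-1],0],[[0,0,-3],0],[[0,0,-6],0],[[0,0,-10],0],[[0,0,-14],0],[[-1,-1,-18],0],[[-3,-3,-20],0],[[-6,-4,-20],0],[[-8,-4,-20],0],[[-8,-4,-20],0]]'; python3 snap.py wrist d2; python3 snap.py scene nd; python3 snap.py side sd
python3 - <<'E'
import cv2
im=cv2.imread('pics/nd.png');cv2.imwrite('pics/ndz.png',cv2.resize(im[180:420,170:430],None,fx=2.4,fy=2.4,interpolation=cv2.INTER_CUBIC))
E
```

```text
time: 25.3
ee_pos: [0.4924, -0.2443, 0.2887]
tool_rot: [2.071, 2.359, -0.001]
contact_force: [0.3, -1.2, -0.3]
grip_width: 0.0399
25.3 [ 0.4924 -0.2443  0.2887] [ 0.31 -1.2  -0.25] 0.0399
25.35 [ 0.4927 -0.2424  0.2882] [ 0.76  0.11 -0.15] 0.0401
25.4 [ 0.493  -0.2411  0.2878] [-0.03  0.63 -0.1 ] 0.0401
```

View pics/d2.png

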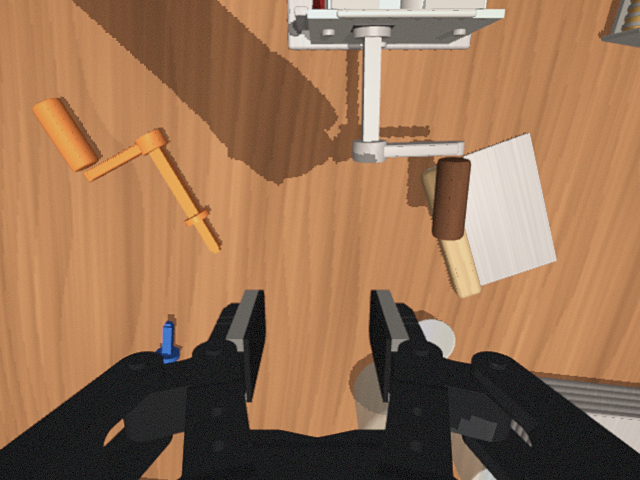

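View pics/ndz.png

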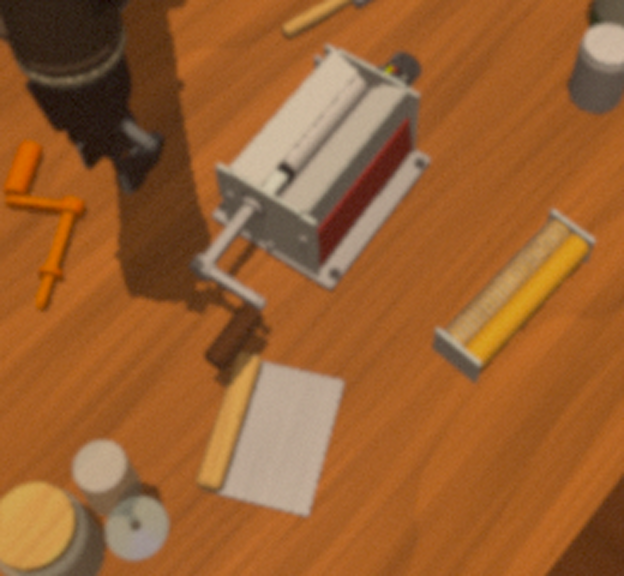

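View pics/sd.png

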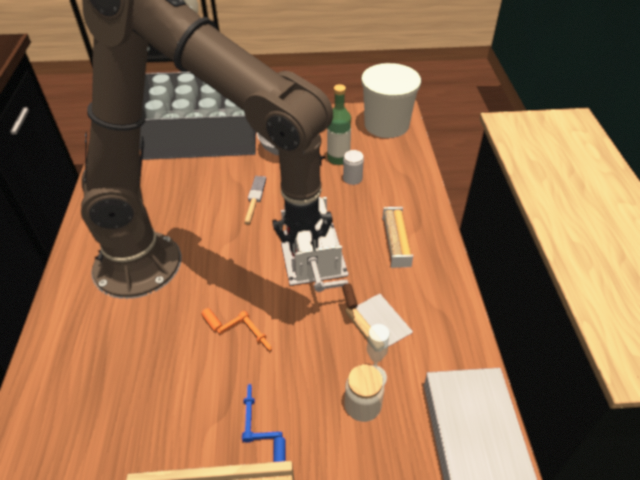

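```bash
python3 snap.py wrist d3; python3 - <<'E'
from h import *
yaw=.135;ex=np.array([np.cos(yaw),np.sin(yaw),0]);ey=np.array([-np.sin(yaw),np.cos(yaw),0])
z=np.load('pics/d3.npz');c={k:z[k] for k in z};P=cloud(c,z['d']).reshape(-1,3)
x=P@ex;y=P@ey;h=P[:,2]
bar=(abs(x-.497)<.005)&(y<-.187)&(y>-.255)&(h>.095)&(h<.112)
k=np.polyfit(y[bar],h[bar],1);print('bar top z slope',k[0],'z@mid',np.polyval(k,-.22),bar.sum())
b=(abs(x-.497)<.012)&(y<-.187)&(y>-.255)&(h>.098)&(h<.112);k=np.polyfit(y[b],x[b],1);print('yaw err',k[0],'x mid',np.polyval(k,-.22))
col=(abs(x-.497)<.016)&(abs(x-.497)>.0075)&(h>.09)&(h<.114)&(y>-.195)&(y<-.170);print('collar y range',np.percentile(y[col],[2,50,98]),col.sum(),'cheek -.177')
hub=(abs(x-.497)<.008)&(h>.09)&(h<.112)&(y<-.25);print('hub end y',np.percentile(y[hub],[1,50]),'tip depth',np.percentile(y[hub],1)+.138+.177)
E
```

```text
25.45 [ 0.4932 -0.2403  0.2876] [-0.11  0.12 -0.5 ] 0.04
bar top z slope 0.05144978370446396 z@mid 0.10002440089707601 1201
yaw err -0.01311589863699977 x mid 0.4971832354186095
collar y range [-0.18380377 -0.17941883 -0.17655609] 290 cheek -.177
hub end y [-0.27533692 -0.26314133] tip depth 0.039663084357274
```

```bash
python3 -c "
from station import *
o=get_obs();print(o['time'],abs(o['joint_vel']).max(),o['contact_force'])
print(job_done())"
```

```text
25.5 0.006518285995711625 [0.78196744 0.1509908  0.17582485]
the job is handed in; nothing more can be done
None
```

The dial is set to the red dot and home in its notch, and the crank is fully in its socket. I handed the job in at 25.5 s.

- **Dial:** It started one notch off, at about 0.63 rad. I pressed one open pad on the far side of the grip with about 32 N and drew the dial out about 7.5 mm. I then raised the tool to roll the dial back, corrected a 0.13 rad overshoot, and let it snap in. Afterwards the red dot read about 0.02 rad from the pointer and the dial's end face was back at its home position. That was at 11.5 s; I did not look at the dial closely again after fitting the crank.
- **Crank:** I picked the steel one with the dark wooden handle and left the orange and blue ones alone. It slid in without resistance and seated at the collar with about 4.5 N. The collar lies against the cheek, and the tip is about 39.7 mm inside the socket. The shaft droops about 0.05 rad in its clearance, against the 0.12 rad allowed.
- **Other things on the counter:** The last pictures show nothing else shifted. I judged this by eye and did not measure it. The gripper was open and clear of everything, and the arm was still.
- **Disagreements:** The scene and side cameras read about 4 mm low in height. The side and wrist views also put the socket about 2 mm apart sideways. I relied on the wrist camera, and the fit confirmed it.

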